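Set up and load the tin dispenser

TASK

Put the ratchet wrench on the tin dispenser's toothed head and work it back and forth, driving clockwise, until the lane's side wall is fully home; then take the wrench off and lay it flat on the worktop clear of the head. After that load every tin from the tray into the lane, lying across it and rolling down to the stop, all the large tins first and the small ones behind them. Do not turn the head with the fingers, and leave the mug, jar and lemon where they are.

Things in the scene. Friction and masses are not known exactly. Their poses are not given: they have to be found in the camera images.
- wrench: steel ratchet wrench, about 0.3 kg, lying flat: a ring head (outer diameter 80, bore 60, 16 mm thick) on a straight handle 18 mm wide, 14 mm thick (1 to 15 mm above the underside). Origin at the ring's centre on its underside, z up, handle toward -x from -40 to -170 mm
- wrench_grip (a point): good place to grip the handle, 100 mm from the ring's centre, mid-thickness (8 mm above the wrench's underside), on its rubber grip; axes as the wrench's
- pawl_point (a point): where a light spring pawl projects 5 mm into the ring's bore, on the handle side. With the ring on the toothed head, swinging the handle clockwise seen from above turns the head; counter-clockwise it slips freely, clicking every 20 degrees, so up to 20 degrees of each drive stroke is lost
- spindle: toothed steel head (57 mm over 18 saw teeth, 24 mm high, top chamfered) on a vertical axis on the black gearbox. Origin on the axis at the flange (66 mm wide, 63 mm above the worktop) on which the ring rests; z up. Any handle direction fits. Turns clockwise only to a hard stop, friction 0.35 N m, drawing the lane's side wall in 4 mm per radian; stays where left
- lane_wall (a joint): movable steel side wall of the lane: travel in m from 0 (lane wide open, 102 mm) to 0.022 (home against its stop, lane 80 mm wide). Starts between 0 and about 0.005. Driven only by the toothed head
- ramp: the dispenser's lane, an aluminium chute 285 mm long falling 10 degrees to a stop plate 33 mm high. Origin on the lane floor at the stop, mid-way across the narrowed lane, 45 mm above the worktop; x up the slope to the open end, y across, z normal to the floor. Side walls 24 mm high at y = +-40 mm (wall home). A tin laid across the lane near x = 0.25 rolls down by itself
- dispenser: the fixed tin dispenser on a white base plate 400x150x12 mm (x -245 to +155, y -85 to +65 mm); origin on the worktop under the lane, x toward the lane's upper end. Gearbox 66x72 mm, top 60 mm high, centred at x = -205 mm; lane from its stop at x = -130 to its upper end at x = +150 mm (floor 94 mm high)
- tin_tray: fixed flat plywood tray, 176x184x4 mm; origin at the centre of its underside. Four places for lying tins at x = +-45, y = +-46 mm, tin axes along the tray's y, each between two ribs 9 mm above the worktop at 27 mm either side
- tin_large_a: large food tin, plain steel with a paper band: cylinder 60 mm in diameter, 76 mm long, lying on its side; origin at its centre, y along the tin's axis. Starts in one of the tray's four places; rolls freely. May be absent.
- tin_large_b: large food tin, plain steel with a paper band: cylinder 60 mm in diameter, 76 mm long, lying on its side; origin at its centre, y along the tin's axis. Starts in one of the tray's four places; rolls freely. May be absent.
- tin_small_a: small food tin, plain steel with a paper band: cylinder 46 mm in diameter, 76 mm long, lying on its side; origin at its centre, y along the tin's axis. Starts in one of the tray's four places; rolls freely. May be absent.
- tin_small_b: small food tin, plain steel with a paper band: cylinder 46 mm in diameter, 76 mm long, lying on its side; origin at its centre, y along the tin's axis. Starts in one of the tray's four places; rolls freely. May be absent.
- mug: white mug, 88x127x95 mm, bystander; origin at the centre of its underside
- jar: glass jar with dark lid, 65 mm across, 86 mm high, bystander; origin at the centre of its underside
- lemon: lemon, 71x53x51 mm, bystander; origin at its underside

How it is judged:
On the way, in this order (a step that is already met when the one before it is completed fails the run):
1. the side wall is home, driven with the wrench on the head (value of joint lane_wall above 0.0203 m and horizontal distance between wrench and spindle below 0.006 m), for 0.2 s.
2. the wrench lies flat on the worktop, clear of the head (height (world z) of wrench below 0.015 m and angle between wrench's own z axis and vertical below 0.1 rad and horizontal distance between wrench and spindle above 0.1 m and linear speed of wrench below 0.02 m/s), for 0.2 s.
At the end, for the whole second after the job is handed in: Side wall home (over 20.3 of 22 mm); wrench flat on the worktop, at rest, over 100 mm from the head; every tin at rest on the lane floor, lying across it (within 15 mm of its middle, 0.2 rad), queued down to the stop, large tins nearest the stop (all of step 2 and value of joint lane_wall above 0.0203 m and x of tin_large_a in the frame of ramp between 0.024 and 0.25 m and y of tin_large_a in the frame of ramp between -0.015 and 0.015 m and z of tin_large_a in the frame of ramp between 0.024 and 0.036 m and angle between the y axis of each of tin_large_a, tin_large_b, tin_small_a, tin_small_b and the y axis of ramp, either way round below 0.2 rad and linear speed of each of tin_large_a, tin_large_b, tin_small_a, tin_small_b below 0.02 m/s and x of tin_large_b in the frame of ramp between 0.024 and 0.25 m and y of tin_large_b in the frame of ramp between -0.015 and 0.015 m and z of tin_large_b in the frame of ramp between 0.024 and 0.036 m and x of tin_small_a in the frame of ramp between 0.017 and 0.25 m and y of tin_small_a in the frame of ramp between -0.015 and 0.015 m and z of tin_small_a in the frame of ramp between 0.017 and 0.029 m and x of tin_small_b in the frame of ramp between 0.017 and 0.25 m and y of tin_small_b in the frame of ramp between -0.015 and 0.015 m and z of tin_small_b in the frame of ramp between 0.017 and 0.029 m and x of each of tin_large_a, tin_large_b in the frame of ramp below 0.105 m and x of each of tin_small_a, tin_small_b in the frame of ramp above 0.06 m); the robot touches nothing.
It fails at once if a tin is put into the lane before the side wall is home (value of joint lane_wall below 0.0195 m and ((x of tin_large_a in the frame of ramp between 0 and 0.28 m and y of tin_large_a in the frame of ramp between -0.06 and 0.04 m and z of tin_large_a in the frame of ramp between 0 and 0.036 m) or (x of tin_large_b in the frame of ramp between 0 and 0.28 m and y of tin_large_b in the frame of ramp between -0.06 and 0.04 m and z of tin_large_b in the frame of ramp between 0 and 0.036 m) or (x of tin_small_a in the frame of ramp between 0 and 0.28 m and y of tin_small_a in the frame of ramp between -0.06 and 0.04 m and z of tin_small_a in the frame of ramp between 0 and 0.036 m) or (x of tin_small_b in the frame of ramp between 0 and 0.28 m and y of tin_small_b in the frame of ramp between -0.06 and 0.04 m and z of tin_small_b in the frame of ramp between 0 and 0.036 m))).
It fails at once if the toothed head is turned with the fingers instead of the wrench (contact force between the fingers and spindle above 4 N).
It fails at once if a bystander (mug, jar or lemon) is pushed more than 3 cm or knocked over (distance of any of mug, jar, lemon from where it was at the start of the episode above 0.03 m or angle between any of mug, jar's own z axis and vertical above 0.5 rad).
Of tin_large_b, tin_small_a, tin_small_b only 1 to 3 are there at a start; the rules pass over those that are not, and their reading is None.
At some moment in a run one of wrench may be knocked a few centimetres aside while the robot is not near it.
Once in a run the grip may slacken for a moment while it holds something.
It also fails if it takes over 208 s, if anything falls off the work surface, if the arm or the gripper's body presses on something with over 40 N, if the wrist force passes 120 N, or if a joint passes its speed limit or range.

ROBOT

A 7-joint arm with a two-finger parallel gripper is mounted at the origin on a cart in front of the work surface, level with it; the furniture and walls round the work are solid. World frame = base frame: x ahead of the robot, y to its left, z up, the work surface at z = 0. Lengths are in m, angles in rad, forces in N, time in s.
With the tool pointing down it reaches from about 0.4 to 0.85 m from the base axis. Payload 4.5 kg.
Tool frame: the origin (TCP) lies midway between the tips of the shut fingers; the grasp point (between the pads) lies 19 mm behind it; z points along the fingers, y is the line along which they close (so a half turn about z gives the same grasp; the last joint's range is limited). The gripper opens to 88 mm and grips with 3 to 60 N. Pads are 18 mm wide; open, the fingers measure 123 mm over their backs; the gripper's body (75 mm by 187 mm) begins 45 mm behind the grasp point.
Start: joints at [-1.076, 0.689, -0.195, 1.565, 0.157, 0.902, -0.215], TCP at [0.278, 0.56, 0.218] pointing down, gripper open.
Joint ranges: [-3.01, 3.01], [-0.46, 2.08], [-1.47, 1.51], [0.13, 2.56], [-1, 4.14], [0.04, 2.09], [-2.66, 2.66]. Speed limits (rad/s): [2.57, 2.57, 3.14, 3.14, 3.14, 3.14, 3.14].

INTERFACE

Orientations are given as a unit quaternion [x, y, z, w].
In Python, from plant import * gives the robot as it stands.
- The arm moves only by the tool send_rows, never from a script. Its argument "targets" is a list of rows, each a list of 2 entries, a list of its own where there are three numbers: the shift along the tool's x, y, z in units of 0.3 m (1.0 is 0.3 m), then the turn, a rotation vector about the tool's x, y, z in units of pi rad (1.0 is pi rad). A call has 1 to 12 rows; each row is the pose to reach, as a shift and turn from the pose commanded when the call began, along the tool's axes at that moment, turning the shorter way round; what a row does not reach only later rows make up. A row lasts 1/8 s, in which the tool goes at most 62.5 mm and 10.7 degrees, less where a joint would pass 70% of its speed; a pose out of reach is approached as far as the arm can. A call with a number of a shift or a turn outside -1 to 1 is refused whole. A call with a gripper value outside its range is refused whole. "fingers" is the opening, from 0 (shut) to 1 (fully open), set as the call begins (left out, the last holds). The fingers move at their own pace and stop on an object; "newtons" is the grip in N (left out, the last holds). Time passes only in rows, so rows that repeat a pose let the fingers close. It gives the time, the measured TCP pose, the force, the opening and the grip force at its end, in the units of the state.
- get_state(): the state, without advancing time (a new reading comes with each control period).
- snapshot(name): name is "scene" or "top" or "wrist"; returns a dict with "img" (480x640x3 uint8, blue, green, red), "fx", "fy", "cx", "cy" (pixels), "cam_to_world" (4x4, takes a point from camera to world coordinates); the wrist camera has in their place "T_tool_cam" (4x4, takes a point from camera to tool coordinates, whose origin is the TCP and whose axes are the flange's). Camera axes: x right, y down, z forward; pixel columns grow to the right and rows downward; lengths in m; the calibration is good to about 2 mm. A picture is of the moment at which its call begins: read the wrist's pose just before it. There is no depth.
- finish_job(): hands the job in; it is judged then, once.
The state is a dict: "clock": time; "q": joint angles; "qd": joint speeds; "joint_torque": joint torques, N m; "tool_pos": TCP position; "eef_rot": TCP orientation; "contact_force": force on the tool from outside, world axes, zero at the start; "moment": the same for the moment, N m; "opening": opening from 0.0 (shut) to 1.0 (fully open); "finger_force": force on a finger pad.
Only numpy, scipy, OpenCV 4.12 (cv2) and the standard library are available. Lean on these libraries where they do the work, as an engineer would, in place of code of your own. Each camera call takes 0.05 s, during which the arm holds its last target. There are 200 camera calls.

## Working session

There is one attempt and no reset: what is moved stays moved. The work goes in short steps, Python scripts to look and compute and a tool call to move; the robot and the scene stay as the last step left them, time stands still between calls to the robot, and variables do not carry over. Pictures are saved under pics/ and viewed, at most 14 in all, crops included, and the job is handed in when it is done.

Besides the shell and the picture viewer there is one more tool, called after "Emit:" as name(argument=value, ...) on one line, values as JSON. send_rows: Moves the arm, as the interface text tells. Its arguments: {"type":"object","properties":{"targets":{"type":"array"},"fingers":{"type":"number"},"newtons":{"type":"number"}},"required":["targets"]}

```bash
ls; mkdir -p pics; python3 - <<'E'
from plant import *
import cv2,numpy as np,json
s=get_state();print({k:np.round(v,3).tolist() for k,v in s.items()})
for n in ("top","scene"):
    d=snapshot(n);cv2.imwrite(f"pics/{n}0.png",d["img"]);print(n,d["fx"],d["fy"],d["cx"],d["cy"],np.round(d["cam_to_world"],4).tolist())
E
```

```text
pics
{'clock': 0.0, 'q': [-1.076, 0.69, -0.195, 1.566, 0.157, 0.903, -0.215], 'qd': [0.002, -0.0, -0.002, -0.0, 0.0, 0.001, 0.0], 'joint_torque': [0.001, -52.756, -1.267, -15.343, -0.053, 0.007, 0.0], 'tool_pos': [0.278, 0.559, 0.218], 'eef_rot': [0.228, 0.974, -0.001, -0.0], 'contact_force': [0.319, 0.391, -0.271], 'moment': [0.043, -0.002, 0.052], 'finger_force': 0.0, 'opening': 0.998}
top 451.8685883769158 451.8685883769158 318.6606200507204 239.77245048378566 [[-0.0109, -0.9956, 0.0929, 0.4826], [-0.9999, 0.0111, 0.0012, 0.1662], [-0.0023, -0.0929, -0.9957, 0.9551], [0.0, 0.0, 0.0, 1.0]]
scene 435.52358639559696 435.52358639559696 320.4444376837238 234.27787501794964 [[0.5679, -0.5688, 0.5949, 0.0489], [-0.8231, -0.3988, 0.4044, -0.1832], [0.0072, -0.7193, -0.6947, 0.6983], [0.0, 0.0, 0.0, 1.0]]
```

View pics/top0.png

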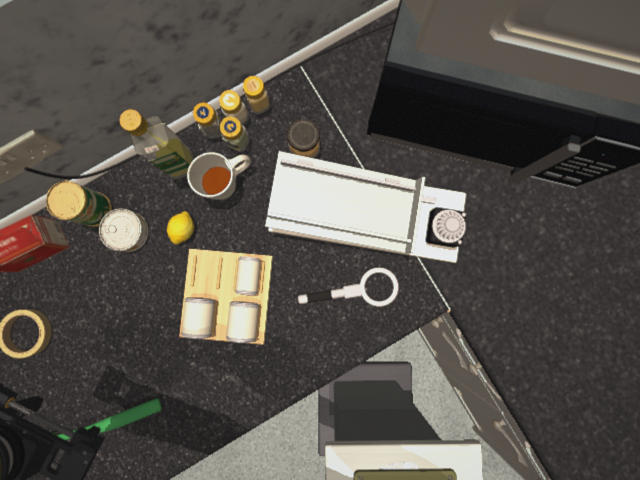

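View pics/scene0.png

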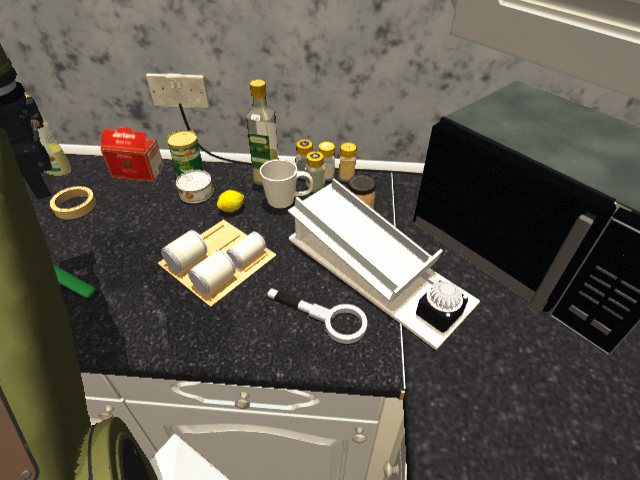

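The top view shows three tins in the tray: large ones at (199,318) and (243,322), and a small one at (249,274). The wrench ring is at (379,287) with its handle running to (303,299), and the spindle is at (449,226). The mug (215,178), lemon (180,228) and jar (303,138) are behind the tray.

```bash
cat > h.py <<'E'
from plant import *
import cv2,numpy as np
from scipy.spatial.transform import Rotation as R
def ray(d,u,v,z,T=None):
    T=d["cam_to_world"] if T is None else T
    T=np.array(T);r=T[:3,:3]@np.array([(u-d["cx"])/d["fx"],(v-d["cy"])/d["fy"],1]);c=T[:3,3]
    return c+r*(z-c[2])/r[2]
def proj(d,p,T=None):
    T=np.array(d["cam_to_world"] if T is None else T);c=T[:3,:3].T@(np.array(p)-T[:3,3])
    return c[0]/c[2]*d["fx"]+d["cx"],c[1]/c[2]*d["fy"]+d["cy"]
def tool():
    s=get_state();return np.array(s["tool_pos"]),R.from_quat(s["eef_rot"])
def goal(p,yaw):
    """row for tool down (z down), tool y axis (closing line) at world angle yaw"""
    p0,r0=tool();y=np.array([np.cos(yaw),np.sin(yaw),0]);z=np.array([0,0,-1.]);
    best=None
    for sg in (1,-1):
        Rg=R.from_matrix(np.c_[np.cross(sg*y,z),sg*y,z]);rv=(r0.inv()*Rg).as_rotvec()
        if best is None or np.linalg.norm(rv)<np.linalg.norm(best): best=rv
    return np.round(r0.inv().apply(np.array(p)-p0)/.3,4).tolist(),np.round(best/np.pi,4).tolist()
E
python3 - <<'E'
from h import *
d=snapshot("top")
im=d["img"][140:352,170:482];cv2.imwrite("pics/crop.png",cv2.resize(im,None,fx=2.5,fy=2.5,interpolation=cv2.INTER_CUBIC))
for n,u,v,z in [("ring",379,287,.016),("hend",303,299,.015),("spindle",449,226,.087),("LA",199,318,.034),("LB",243,322,.034),("S",249,274,.03),("mug",208,178,.09),("lemon",180,228,.03),("jar",303,138,.08)]:
    print(n,ray(d,u,v,z).round(3))
print(d["cam_to_world"][2][3])
E
```

```text
ring [0.471 0.044 0.016]
hend [0.448 0.201 0.015]
spindle [ 0.588 -0.085  0.087]
LA [0.413 0.41  0.034]
LB [0.404 0.322 0.034]
S [0.5  0.31 0.03]
mug [0.687 0.382 0.09 ]
lemon [0.596 0.453 0.03 ]
jar [0.768 0.196 0.08 ]
0.9550923610915356
```

View pics/crop.png

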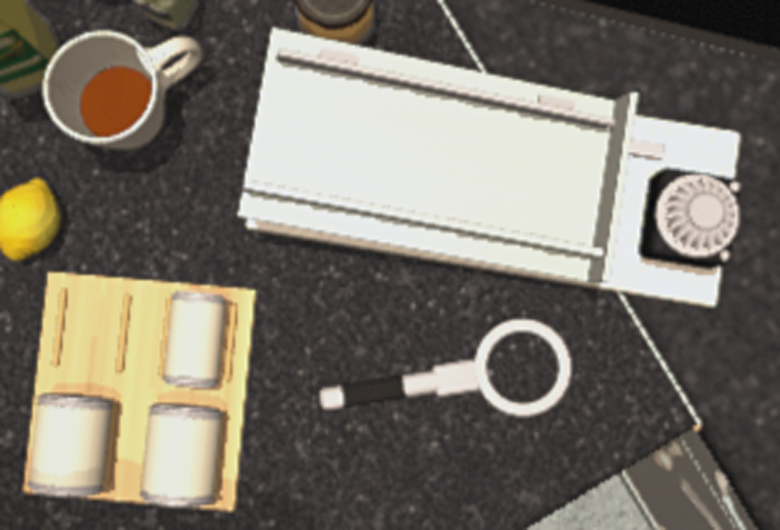

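The zoom refines these: ring at (379.2,286.8), spindle cap at (452.8,224) and spindle flange at (448.8,226). The base plate's right-edge corners are at (466,192.8) and (456.8,261.6).

```bash
python3 - <<'E'
from h import *
d=snapshot("top")
f=lambda x,y,z:ray(d,170+x/2.5,140+y/2.5,z)
a,b=f(740,132,.012),f(717,304,.012)
yd=(b-a)/np.linalg.norm(b-a);xd=np.array([yd[1],-yd[0],0]);print("edge len",np.linalg.norm(b-a),"yaw",np.arctan2(xd[1],xd[0]))
o=(a+.085*yd+b-.065*yd)/2+.245*xd;print("o",o,"spindle",o-.205*xd)
print("sp cap",f(707,210,.087),"flange",f(697,215,.063))
for c in [(275,30),(238,215)]: 
  p=f(*c,.118);print("lane end",((p-o)@xd,(p-o)@yd))
r=f(523,367,.016);e=f(332,397,.010);print("ring",r,"end",e,np.linalg.norm((r-e)[:2]))
w=np.arctan2(*(r-e)[[1,0]]);print("yaw w",w)
t=[f(*c,.004) for c in [(48,272),(255,290),(235,511),(24,493)]];print("tray",np.round(t,3),np.mean(t,0))
for n,c in dict(LA=(72,445),LB=(184,453),S=(196,340)).items(): print(n,f(*c,.04))
s=snapshot("wrist");print(s["fx"],s["cx"],s["cy"],np.round(s["T_tool_cam"],4).tolist())
g=r-.1*np.array([np.cos(w),np.sin(w),0]);print("grip",g)
print(goal([r[0],r[1],.2],w+np.pi/2))
E
```

```text
edge len 0.1473900470844876 yaw 1.3992594125280553
o [0.62625349 0.11041021 0.012     ] spindle [ 0.59126062 -0.09158113  0.012     ]
sp cap [ 0.59134592 -0.09247269  0.087     ] flange [ 0.59043852 -0.09152862  0.063     ]
lane end (np.float64(0.14391219995443147), np.float64(-0.07891516239414449))
lane end (np.float64(0.14748343665686775), np.float64(0.06475912553733182))
ring [0.47122064 0.04338385 0.016     ] end [0.44810405 0.20168695 0.01      ] 0.1599820312544792
yaw w -1.4257938070726037
tray [[0.555 0.441 0.004]
 [0.538 0.266 0.004]
 [0.355 0.283 0.004]
 [0.372 0.458 0.004]] [0.45501377 0.36201145 0.004     ]
LA [0.41329785 0.40914898 0.04      ]
LB [0.40600555 0.31936654 0.04      ]
S [0.49607506 0.31007814 0.04      ]
394.81392997611374 320.505520255926 243.4799792147718 [[-0.0002, -0.9488, -0.316, 0.082], [1.0, 0.0, -0.0006, 0.0003], [0.0006, -0.316, 0.9488, -0.1661], [0.0, 0.0, 0.0, 1.0]]
grip [0.45677115 0.1423344  0.016     ]
([-1.3425, -1.2543, 0.0612], [-0.0002, 0.0001, 0.3072])
```

Emit:
send_rows(targets=[[[-0.8,-0.7,0.05],[0,0,0.307]],[[-0.8,-0.7,0.05],[0,0,0.307]],[[-0.8,-0.7,0.05],[0,0,0.307]],[[-0.8,-0.7,0.05],[0,0,0.307]],[[-0.8,-0.7,0.05],[0,0,0.307]],[[-0.8,-0.7,0.05],[0,0,0.307]],[[-0.8,-0.7,0.05],[0,0,0.307]]], fingers=1)

```text
clock: 1.12
tool_pos: [0.3996, 0.2654, 0.2035]
eef_rot: [0.654, 0.757, 0.0, -0.0]
contact_force: [0.3, 0.7, -0.1]
opening: 1.003
finger_force: 0.0
```

```bash
python3 - <<'E'
from h import *
print(tool()[0],tool()[1].as_matrix().round(3).tolist())
print(goal([.457,.142,.2],-1.426+np.pi/2))
E
```

```text
[0.39960615 0.26539276 0.20353715] [[-0.145, 0.989, 0.0], [0.989, 0.145, 0.001], [0.001, 0.0, -1.0]]
([-0.4348, 0.1295, 0.0115], [0.0001, -0.0002, 0.0004])
```

Emit:
send_rows(targets=[[[-0.435,0.13,0.01],[0,0,0]],[[-0.435,0.13,0.01],[0,0,0]],[[-0.435,0.13,0.01],[0,0,0]],[[-0.435,0.13,0.01],[0,0,0]],[[-0.435,0.13,0.01],[0,0,0]]])

```text
clock: 1.75
tool_pos: [0.4562, 0.1445, 0.2004]
eef_rot: [0.652, 0.758, 0.0, -0.001]
contact_force: [-0.1, 0.7, 0.1]
opening: 0.999
finger_force: 0.0
```

```bash
cat >> h.py <<'E'
def wrist(name=None):
    p,r=tool();d=snapshot("wrist");T=np.eye(4);T[:3,:3]=r.as_matrix();T[:3,3]=p
    d["cam_to_world"]=T@np.array(d["T_tool_cam"])
    if name: cv2.imwrite("pics/"+name,d["img"])
    np.savez("last.npz",**d)
    return d
E
python3 - <<'E'
from h import *
d=wrist("w1.png");print(tool()[0],proj(d,[.591,-.092,.087]))
E
```

```text
[0.45625095 0.14432736 0.20039326] (np.float64(424.2124832312821), np.float64(489.14529861249605))
```

View pics/w1.png

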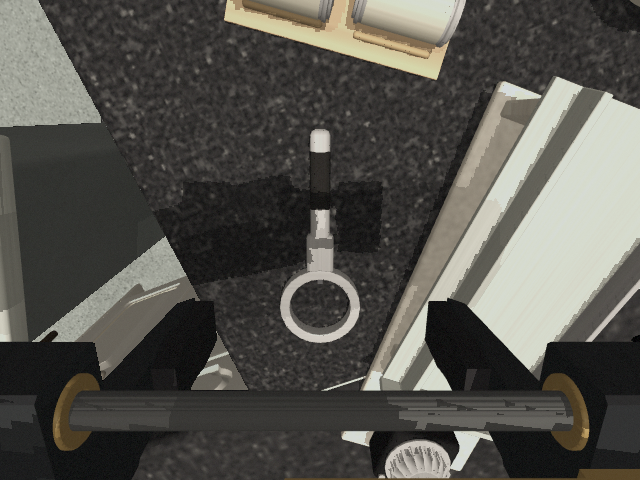

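In the wrist view the ring centre is at (320,305), the handle runs straight up to (320,129), and the spindle is at (418,465).

```bash
python3 - <<'E'
from h import *
d=dict(np.load("last.npz"))
r=ray(d,320,304.5,.016);e=ray(d,320,130,.008);print(r,e,np.linalg.norm((r-e)[:2]))
w=np.arctan2(*(r-e)[[1,0]]);print(w, ray(d,418,463,.087))
g=r-.1*np.array([np.cos(w),np.sin(w),0]);print(g,ray(d,319.5,180,.015))
print(goal([g[0],g[1],-.009+.0],w+np.pi/2))
E
```

```text
[0.47057008 0.04791584 0.016     ] [0.44585917 0.21131632 0.008     ] 0.16525842478124317
-1.4207045564236707 [ 0.5780236  -0.06184079  0.087     ]
[0.45561719 0.14679157 0.016     ] [0.45179533 0.16916465 0.015     ]
([0.0074, -0.0008, 0.698], [-0.0, -0.0005, 0.0001])
```

```bash
python3 - <<'E'
from h import *
d=dict(np.load("last.npz"))
far=ray(d,320,343,.016); print(far, ray(d,320,268,0), ray(d,320,128.5,.014),ray(d,320,152,.015),ray(d,320,208,.015))
g=cv2.cvtColor(d["img"],cv2.COLOR_BGR2GRAY);print(g[255:350,320].tolist());print(g[120:160,320].tolist())
print(tool()[0])
E
```

```text
[0.47709585 0.00472984 0.016     ] [0.46570553 0.07984763 0.        ] [0.44565204 0.21278475 0.014     ] [0.44858882 0.19336615 0.015     ] [0.45604954 0.14399292 0.015     ]
[180, 180, 178, 179, 179, 179, 178, 179, 179, 179, 178, 178, 178, 178, 178, 160, 193, 189, 187, 184, 184, 182, 185, 184, 161, 97, 93, 95, 95, 47, 46, 41, 43, 59, 56, 44, 42, 42, 42, 45, 48, 46, 39, 42, 41, 43, 46, 46, 49, 50, 54, 71, 73, 69, 58, 56, 52, 54, 51, 48, 54, 56, 60, 61, 51, 50, 52, 49, 41, 42, 47, 45, 62, 86, 90, 88, 92, 95, 95, 123, 213, 205, 204, 203, 203, 203, 201, 193, 57, 57, 57, 53, 59, 56, 54]
[59, 65, 80, 85, 73, 60, 58, 59, 62, 146, 164, 181, 190, 198, 206, 212, 211, 212, 211, 211, 211, 211, 211, 212, 211, 212, 211, 211, 212, 212, 211, 210, 141, 43, 45, 44, 43, 45, 42, 45]
[0.45625095 0.14432736 0.20039326]
```

```bash
python3 - <<'E'
from h import *
d=dict(np.load("last.npz"))
for v in (270.5,279.3,334.5,342.6): print(v,ray(d,320,v,.016))
t=snapshot("top");g=cv2.cvtColor(t["img"],cv2.COLOR_BGR2GRAY)
print(g[260:315,379].tolist());print(g[287,350:405].tolist())
E
```

```text
270.5 [0.46516667 0.08367428 0.016     ]
279.3 [0.46653463 0.07462142 0.016     ]
334.5 [0.47561573 0.01452495 0.016     ]
342.6 [0.47702568 0.00519421 0.016     ]
[70, 79, 90, 93, 96, 96, 95, 94, 94, 96, 95, 95, 96, 93, 90, 78, 59, 51, 55, 61, 75, 90, 95, 95, 96, 95, 95, 95, 96, 96, 98, 98, 100, 101, 102, 98, 95, 87, 78, 66, 75, 91, 96, 94, 82, 79, 79, 80, 81, 81, 81, 82, 82, 83, 83]
[116, 115, 117, 116, 110, 108, 108, 109, 109, 110, 110, 106, 106, 104, 102, 101, 101, 97, 95, 97, 99, 97, 79, 77, 87, 94, 96, 95, 96, 95, 95, 96, 96, 84, 59, 51, 62, 92, 99, 100, 99, 100, 100, 100, 99, 96, 130, 223, 134, 68, 58, 70, 66, 61, 58]
```

```bash
python3 - <<'E'
from h import *
print(goal([.4561,.1434,.004],-1.4213+np.pi/2))
E
```

```text
([-0.0024, -0.0008, 0.6547], [-0.0001, -0.0004, 0.0001])
```

Emit:
send_rows(targets=[[[-0.0024,0,0.2],[0,0,0]],[[-0.0024,0,0.4],[0,0,0]],[[-0.0024,0,0.53],[0,0,0]],[[-0.0024,0,0.61],[0,0,0]],[[-0.0024,0,0.655],[0,0,0]],[[-0.0024,0,0.655],[0,0,0]],[[-0.0024,0,0.655],[0,0,0]]], fingers=0.5)

```text
clock: 2.72
tool_pos: [0.4576, 0.1413, 0.0047]
eef_rot: [0.654, 0.757, 0.001, 0.0]
contact_force: [0.3, 0.2, -0.0]
opening: 0.501
finger_force: 0.0
```

Emit:
send_rows(targets=[[[0,0,0],[0,0,0]],[[0,0,0],[0,0,0]],[[0,0,0],[0,0,0]],[[0,0,0],[0,0,0]],[[0,0,0],[0,0,0]],[[0,0,0],[0,0,0]]], fingers=0, newtons=55)

```text
clock: 3.48
tool_pos: [0.4571, 0.1409, 0.0039]
eef_rot: [0.654, 0.757, 0.0, -0.0]
contact_force: [0.1, -0.3, 0.2]
opening: 0.009
finger_force: 0.0
```

The fingers shut on nothing, so I'll look from the wrist.

```bash
python3 - <<'E'
from h import *
d=wrist("w2.png");print(tool()[0])
E
```

```text
[0.4570942  0.1408714  0.00387889]
```

View pics/w2.png

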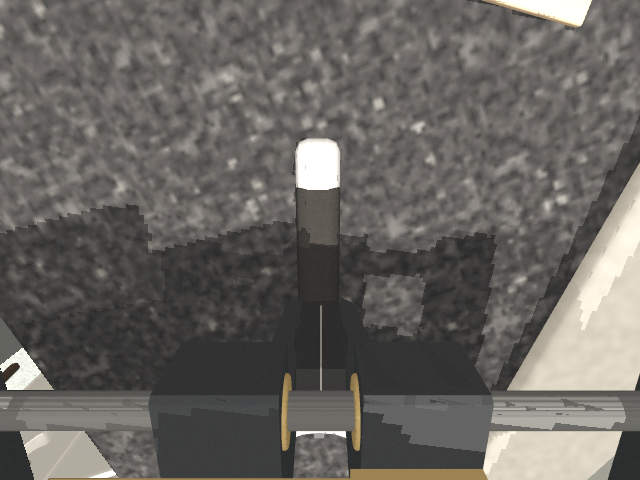

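```bash
python3 - <<'E'
from h import *
d=dict(np.load("last.npz"));p,r=tool()
print("tcp",proj(d,p),"grasp",proj(d,p+r.apply([0,0,-.019])),"pad edge",proj(d,p+r.apply([.009,0,0])))
for z in(0,.007,.014):print("end",proj(d,[.4457,.2125,z]))
for v in(139,188): print(ray(d,318,v,.014))
l,rr=ray(d,297,200,.015),ray(d,340,200,.015);print(np.linalg.norm(l-rr))
s=get_state();print(s["opening"],s["finger_force"],s["contact_force"])
E
```

```text
tcp (np.float64(319.5687938868145), np.float64(298.51803522247576)) grasp (np.float64(319.42221120045133), np.float64(318.84479207266054)) pad edge (np.float64(319.55001088436484), np.float64(280.7512408612165))
end (np.float64(317.3100670209173), np.float64(136.85072945850433))
end (np.float64(317.1574725741082), np.float64(137.9114796998336))
end (np.float64(316.99147190510035), np.float64(139.06542241133508))
[0.44607856 0.21257996 0.014     ]
[0.44877709 0.19388394 0.014     ]
0.017169508856062658
0.004779116729557041 0.0 [ 0.09618151 -0.48982485  0.27264237]
```

```bash
python3 - <<'E'
from h import *
d=snapshot("scene");u,v=map(int,proj(d,tool()[0]));print(u,v)
im=d["img"][v-90:v+60,u-100:u+100];cv2.imwrite("pics/s1.png",cv2.resize(im,None,fx=4,fy=4,interpolation=cv2.INTER_CUBIC))
E
```

```text
300 304
```

View pics/s1.png

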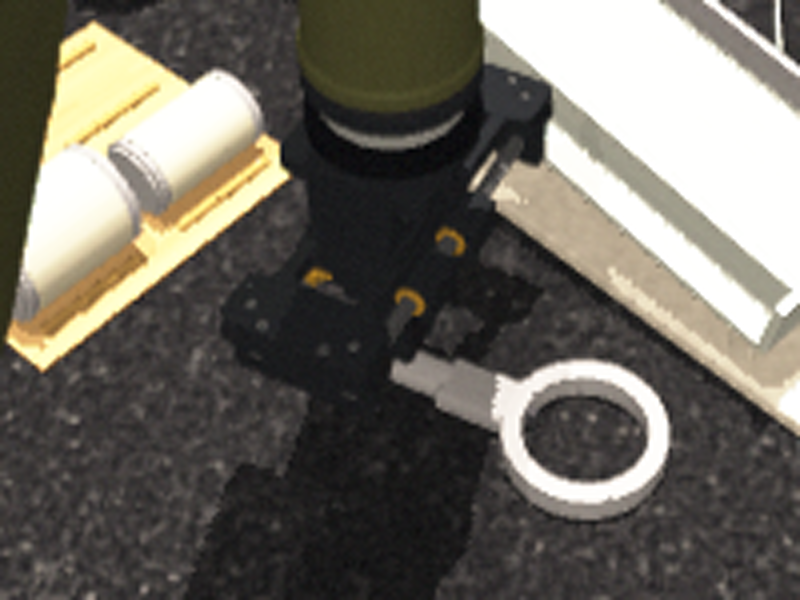

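Emit:
send_rows(targets=[[[0,0,0],[0,0,0]],[[0,0,0],[0,0,0]],[[0,0,0],[0,0,0]],[[0,0,0],[0,0,0]],[[0,0,0.01],[0,0,0]],[[0,0,0.01],[0,0,0]]], fingers=0.5)

```text
clock: 4.32
tool_pos: [0.457, 0.1408, 0.0007]
eef_rot: [0.654, 0.757, -0.0, -0.0]
contact_force: [-0.5, -0.1, -0.4]
opening: 0.503
finger_force: 0.0
```

Emit:
send_rows(targets=[[[0,0,0.01],[0,0,0]],[[0,0,0.01],[0,0,0]]])

```text
clock: 4.58
tool_pos: [0.457, 0.1409, -0.0023]
eef_rot: [0.654, 0.757, -0.0, -0.0]
contact_force: [-1.1, -0.4, 0.2]
opening: 0.501
finger_force: 0.0
```

Emit:
send_rows(targets=[[[0,0,0.01],[0,0,0]],[[0,0,0.01],[0,0,0]]])

```text
clock: 4.82
tool_pos: [0.457, 0.1408, -0.0053]
eef_rot: [0.654, 0.757, -0.0, -0.0]
contact_force: [-1.1, 0.1, 0.0]
opening: 0.501
finger_force: 0.0
```

Emit:
send_rows(targets=[[[0,0,0.01],[0,0,0]],[[0,0,0.01],[0,0,0]]])

```text
clock: 5.08
tool_pos: [0.457, 0.1409, -0.0083]
eef_rot: [0.654, 0.757, -0.0, -0.0]
contact_force: [0.7, 1.1, 0.1]
opening: 0.501
finger_force: 0.0
```

Emit:
send_rows(targets=[[[0,0,0.01],[0,0,0]],[[0,0,0.01],[0,0,0]]])

```text
clock: 5.32
tool_pos: [0.457, 0.1408, -0.0113]
eef_rot: [0.654, 0.757, -0.0, -0.0]
contact_force: [0.1, 0.6, 0.7]
opening: 0.503
finger_force: 0.0
```

Emit:
send_rows(targets=[[[0,0,0],[0,0,0]],[[0,0,0],[0,0,0]],[[0,0,0],[0,0,0]],[[0,0,0],[0,0,0]],[[0,0,0],[0,0,0]],[[0,0,0],[0,0,0]]], fingers=0)

```text
clock: 6.08
tool_pos: [0.4569, 0.1408, -0.011]
eef_rot: [0.654, 0.757, -0.0, -0.0]
contact_force: [-0.4, 0.4, 1.4]
opening: 0.192
finger_force: 55.0
```

Emit:
send_rows(targets=[[[0,0,-0.05],[0,0,0]],[[0,0,-0.15],[0,0,0]],[[0,0,-0.3],[0,0,0]],[[0,0,-0.46],[0,0,0]],[[0,0,-0.46],[0,0,0]],[[0,0,-0.46],[0,0,0]]])

```text
clock: 6.82
tool_pos: [0.4566, 0.1407, 0.1268]
eef_rot: [0.654, 0.757, -0.0, -0.0]
contact_force: [-1.2, -0.8, -3.2]
opening: 0.196
finger_force: 55.0
```

```bash
python3 - <<'E'
from h import *
s=get_state();print(np.round(s["q"],3),s["moment"],s["contact_force"],s["opening"])
print(tool()[0],np.arctan2(*tool()[1].as_matrix()[[1,0],0]))
d=wrist("w3.png")
E
```

```text
[-0.398  0.659  0.004  2.094 -0.006  0.389 -0.243] [ 0.01939616  0.07880579 -0.0193716 ] [-1.24700877 -0.76941594 -3.20779725] 0.1964206038452383
[0.45660943 0.14069164 0.12684505] 1.7164427535851623
```

View pics/w3.png

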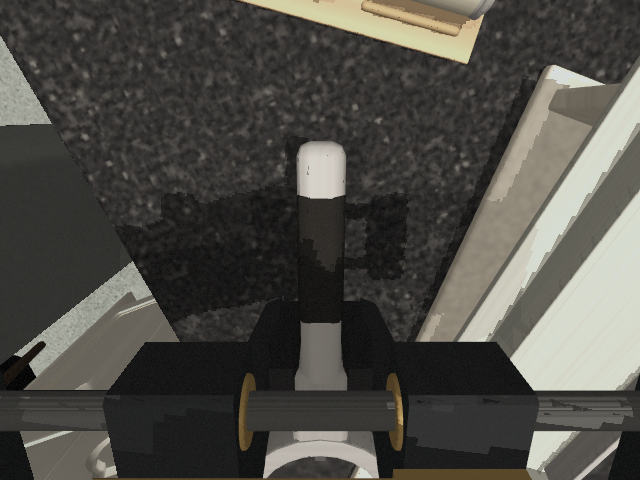

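```bash
python3 - <<'E'
from h import *
d=snapshot("top");s=snapshot("scene")
for u,v in [(370,132),(577,187),(447,310),(330,375),(170,480)]: print("top",u,v,ray(d,u,v,.0).round(3))
for u,v in [(417,215),(540,310),(608,350)]: print("sc",u,v,ray(s,u,v,0).round(3))
print(goal([.41,.12,.10],2.5+np.pi/2))
E
```

```text
top 370 132 [0.805 0.053 0.   ]
top 577 187 [ 0.679 -0.387  0.   ]
top 447 310 [ 0.421 -0.099  0.   ]
top 330 375 [0.291 0.147 0.   ]
top 170 480 [0.087 0.474 0.   ]
sc 417 215 [0.837 0.07  0.   ]
sc 540 310 [ 0.718 -0.252  0.   ]
sc 608 350 [ 0.698 -0.377  0.   ]
([-0.0453, -0.1617, 0.0862], [-0.0009, -0.0002, -0.2494])
```

Emit:
send_rows(targets=[[[-0.01,-0.03,0],[0,0,-0.05]],[[-0.02,-0.06,0],[0,0,-0.1]],[[-0.03,-0.1,0.02],[0,0,-0.15]],[[-0.04,-0.14,0.05],[0,0,-0.2]],[[-0.045,-0.162,0.15],[0,0,-0.25]],[[-0.045,-0.162,0.3],[0,0,-0.25]],[[-0.045,-0.162,0.4],[0,0,-0.25]],[[-0.045,-0.162,0.435],[0,0,-0.25]],[[-0.045,-0.162,0.455],[0,0,-0.25]],[[-0.045,-0.162,0.455],[0,0,-0.25]],[[-0.045,-0.162,0.458],[0,0,-0.25]],[[-0.045,-0.162,0.458],[0,0,-0.25]]])

```text
clock: 8.48
tool_pos: [0.4099, 0.1199, -0.0116]
eef_rot: [0.315, 0.949, -0.0, -0.001]
contact_force: [-0.7, -0.0, -0.4]
opening: 0.188
finger_force: 55.0
```

Emit:
send_rows(targets=[[[0,0,0],[0,0,0]],[[0,0,0],[0,0,0]],[[0,0,0],[0,0,0]],[[0,0,-0.1],[0,0,0]],[[0,0,-0.25],[0,0,0]],[[0,0,-0.45],[0,0,0]],[[0,0,-0.5],[0,0,0]],[[0,0,-0.5],[0,0,0]]], fingers=0.5)

```text
clock: 9.48
tool_pos: [0.4123, 0.122, 0.1429]
eef_rot: [0.315, 0.949, 0.003, 0.002]
contact_force: [1.9, -0.7, -0.6]
opening: 0.501
finger_force: 0.0
```

```bash
python3 - <<'E'
from h import *
s=get_state();print(np.round(s["q"],3),s["contact_force"],s["opening"])
print(tool()[0],np.arctan2(*tool()[1].as_matrix()[[1,0],0]))
E
```

```text
[ 0.003  0.645 -0.623  2.202  0.783  0.518 -0.298] [ 1.91058489 -0.72880255 -0.57732523] 0.5013130737273703
[0.41233022 0.12201516 0.1428638 ] 2.5011032172161394
```

Emit:
send_rows(targets=[[[0,0,-0.1],[0,0,0.3]],[[0,0,-0.1],[0,0,0.3]],[[0,0,-0.1],[0,0,0.3]],[[0,0,-0.1],[0,0,0.5]],[[0,0,-0.1],[0,0,0.5]],[[0,0,-0.1],[0,0,0.5]],[[0,0,-0.1],[0,0,0.5]],[[0,0,-0.1],[0,0,0.5]],[[0,0,-0.1],[0,0,0.5]],[[0,0,-0.1],[0,0,0.5]]])

```text
clock: 10.72
tool_pos: [0.4108, 0.12, 0.1689]
eef_rot: [0.893, 0.449, -0.001, 0.001]
contact_force: [-0.3, -0.7, 0.0]
opening: 0.501
finger_force: 0.0
```

Emit:
send_rows(targets=[[[0,0,0],[0,0,0.3]],[[0,0,0],[0,0,0.3]],[[0,0,0],[0,0,0.3]],[[0,0,0],[0,0,0.5]],[[0,0,0],[0,0,0.5]],[[0,0,0],[0,0,0.5]],[[0,0,0],[0,0,0.5]],[[0,0,0],[0,0,0.5]],[[0,0,0],[0,0,0.5]],[[0,0,0],[0,0,0.5]],[[0,0,0],[0,0,0.5]]])

```text
clock: 12.1
tool_pos: [0.4109, 0.1203, 0.1693]
eef_rot: [0.95, -0.314, -0.0, 0.0]
contact_force: [0.7, -0.1, -0.2]
opening: 0.496
finger_force: 0.0
```

```bash
python3 - <<'E'
from h import *
s=get_state();print(np.round(s["q"],3))
print(tool()[0],np.arctan2(*tool()[1].as_matrix()[[1,0],0]))
d=wrist("w4.png")
E
```

```text
[-0.527  0.547  0.206  2.2   -0.264  0.417 -2.316]
[0.41091978 0.12030064 0.16934265] -0.6378702150893028
```

View pics/w4.png

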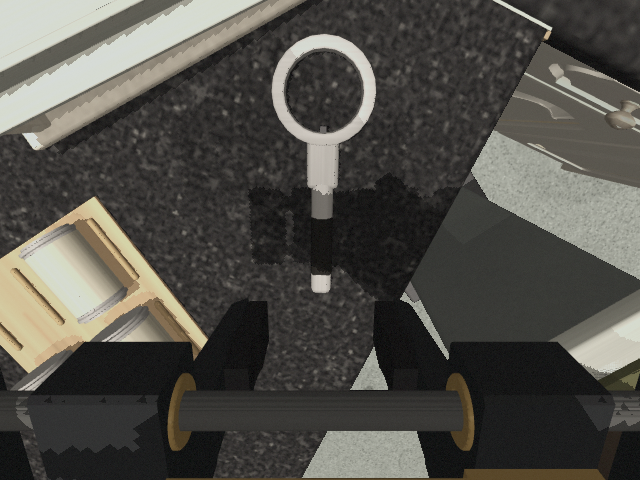

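The flipped view shows the ring centre at (324,90), the handle end at (321,291) and the pawl at (322,130), so the wrench lies where I expected.

```bash
python3 - <<'E'
from h import *
d=dict(np.load("last.npz"));g=cv2.cvtColor(d["img"],cv2.COLOR_BGR2GRAY)
cnt,_=cv2.findContours(((g>120).astype(np.uint8))[20:150,240:400],cv2.RETR_CCOMP,cv2.CHAIN_APPROX_NONE)
for c in cnt:
    if len(c)>120:
        P=np.array([ray(d,u+240,v+20,.016)[:2] for u,v in c[:,0]]);print(len(c),cv2.minEnclosingCircle(P.astype(np.float32)),P.mean(0))
e=ray(d,321,292,.010);print(e)
for v in(35,137):print(ray(d,324,v,.016))
for u in(272,377):print(ray(d,u,88,.016))
E
```

```text
317 ((0.4863791763782501, 0.0627419501543045), 0.04190625995397568) [0.48673527 0.0615272 ]
237 ((0.4880514442920685, 0.060874998569488525), 0.031219443306326866) [0.48812762 0.06057368]
[0.35266417 0.16303545 0.01      ]
[0.51836778 0.03758151 0.016     ]
[0.4607773  0.08003354 0.016     ]
[0.51288877 0.09032201 0.016     ]
[0.46573815 0.026724   0.016     ]
```

```bash
python3 - <<'E'
from h import *
print(goal([.405,.1235,-.011],-.650+np.pi/2))
E
```

```text
([-0.0221, 0.0031, 0.6013], [0.0001, 0.0, 0.0037])
```

Emit:
send_rows(targets=[[[-0.022,0.003,0.15],[0,0,0.004]],[[-0.022,0.003,0.35],[0,0,0.004]],[[-0.022,0.003,0.48],[0,0,0.004]],[[-0.022,0.003,0.56],[0,0,0.004]],[[-0.022,0.003,0.601],[0,0,0.004]],[[-0.022,0.003,0.601],[0,0,0.004]],[[-0.022,0.003,0.601],[0,0,0.004]]], fingers=0.5)

```text
clock: 13.02
tool_pos: [0.4186, 0.1277, 0.0014]
eef_rot: [0.947, -0.321, -0.011, 0.008]
contact_force: [0.1, -0.7, -0.3]
opening: 0.5
finger_force: 0.0
```

Emit:
send_rows(targets=[[[0,0,0],[0,0,0]],[[0,0,0],[0,0,0]],[[0,0,0],[0,0,0]],[[0,0,0],[0,0,0]],[[0,0,0],[0,0,0]],[[0,0,0],[0,0,0]]], fingers=0, newtons=58)

```text
clock: 13.78
tool_pos: [0.4188, 0.1278, 0.001]
eef_rot: [0.947, -0.32, -0.011, 0.008]
contact_force: [0.7, -0.4, 0.1]
opening: 0.006
finger_force: 0.0
```

Emit:
send_rows(targets=[[[0,0,-0.05],[0,0,0]],[[0,0,-0.2],[0,0,0]],[[0,0,-0.4],[0,0,0]],[[0,0,-0.6],[0,0,0]],[[0,0,-0.6],[0,0,0]],[[0,0,-0.6],[0,0,0]]])

```text
clock: 14.52
tool_pos: [0.4228, 0.1298, 0.1805]
eef_rot: [0.947, -0.32, -0.012, 0.008]
contact_force: [-0.6, 0.6, 0.2]
opening: 0.003
finger_force: 0.0
```

```bash
python3 - <<'E'
from h import *
s=get_state();print(np.round(s["q"],3),tool()[0],s["opening"])
d=wrist("w5.png");p,r=tool();g=cv2.cvtColor(d["img"],cv2.COLOR_BGR2GRAY)
cv2.imwrite("pics/w5.png",d["img"])
E
```

```text
[-0.816  0.639  0.687  2.137 -0.692  0.632 -1.856] [0.42279521 0.12976377 0.18054285] 0.0033534845519046473
```

View pics/w5.png

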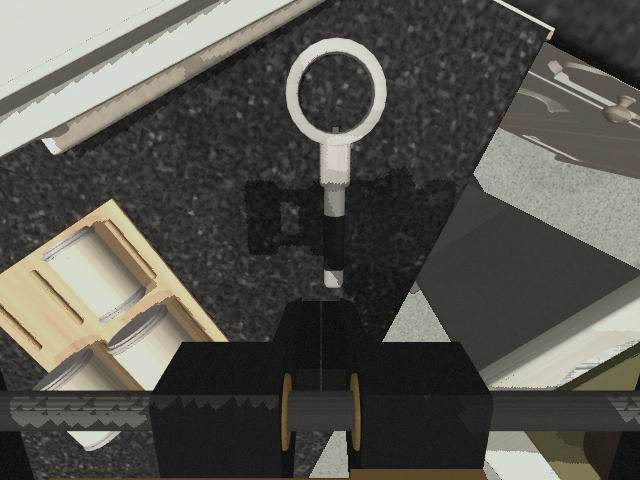

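```bash
python3 - <<'E'
from h import *
print(goal([.4165,.1145,-.011],-.650+np.pi/2))
E
```

```text
([0.0262, 0.0368, 0.6373], [0.0075, 0.0057, -0.0006])
```

Emit:
send_rows(targets=[[[0.026,0.037,0.1],[0.0075,0.0057,0]],[[0.026,0.037,0.2],[0.0075,0.0057,0]],[[0.026,0.037,0.2],[0.0075,0.0057,0]],[[0.026,0.037,0.2],[0.0075,0.0057,0]],[[0.026,0.037,0.2],[0.0075,0.0057,0]]], fingers=0.5)

```text
clock: 15.2
tool_pos: [0.4219, 0.1154, 0.1216]
eef_rot: [0.947, -0.32, 0.002, -0.001]
contact_force: [-0.1, 0.5, -0.4]
opening: 0.498
finger_force: 0.0
```

```bash
python3 - <<'E'
from h import *
s=get_state();print(np.round(s["q"],3),tool()[0])
print(goal([.4165,.1145,-.011],-.650+np.pi/2))
E
```

```text
[-0.666  0.702  0.482  2.23  -0.874  0.4   -1.677] [0.42190726 0.11536881 0.121606  ]
([-0.0138, 0.0142, 0.442], [-0.0007, -0.0009, -0.0007])
```

Emit:
send_rows(targets=[[[-0.014,0.014,0.1],[0,0,0]],[[-0.014,0.014,0.2],[0,0,0]],[[-0.014,0.014,0.3],[0,0,0]],[[-0.014,0.014,0.38],[0,0,0]],[[-0.014,0.014,0.42],[0,0,0]],[[-0.014,0.014,0.442],[0,0,0]],[[-0.014,0.014,0.442],[0,0,0]],[[-0.014,0.014,0.442],[0,0,0]]])

```text
clock: 16.2
tool_pos: [0.4277, 0.1178, -0.0009]
eef_rot: [0.947, -0.32, -0.008, 0.006]
contact_force: [1.3, 0.6, -0.7]
opening: 0.498
finger_force: 0.0
```

```bash
python3 - <<'E'
from h import *
s=get_state();print(np.round(s["q"],3),tool()[0])
print(goal([.4165,.1145,-.011],-.650+np.pi/2))
E
```

```text
[-0.399  0.918  0.044  2.221 -1.     0.043 -1.595] [ 0.42767847  0.11777794 -0.00090713]
([-0.0226, 0.0307, 0.0345], [0.0055, 0.0038, -0.0006])
```

```bash
cat >> h.py <<'E'
def goalt(g,yawx,tilt=0,about=None):
    """row for grasp point g, tool x axis at world yaw, then turned by tilt about tool y"""
    p0,r0=tool();x=np.array([np.cos(yawx),np.sin(yawx),0]);z=np.array([0,0,-1.])
    Rg=R.from_matrix(np.c_[x,np.cross(z,x),z])*R.from_rotvec([0,tilt,0])
    p=np.array(g)+.019*Rg.apply([0,0,1])
    return np.round(r0.inv().apply(p-p0)/.3,4).tolist(),np.round((r0.inv()*Rg).as_rotvec()/np.pi,4).tolist()
E
python3 - <<'E'
from h import *
print(goalt([.415,.1155,.07],-.65,-.21))
print(goalt([.415,.1155,.008],-.65,-.21))
E
```

```text
([-0.0443, 0.0347, -0.1733], [0.0054, -0.063, -0.0012])
([-0.0418, 0.0311, 0.0333], [0.0054, -0.063, -0.0012])
```

Emit:
send_rows(targets=[[[-0.01,0.01,-0.12],[0,0,0]],[[-0.044,0.035,-0.173],[0.005,-0.063,-0.001]],[[-0.044,0.035,-0.173],[0.005,-0.063,-0.001]],[[-0.044,0.035,-0.173],[0.005,-0.063,-0.001]],[[-0.044,0.035,-0.173],[0.005,-0.063,-0.001]],[[-0.043,0.033,-0.05],[0.005,-0.063,-0.001]],[[-0.042,0.031,0.01],[0.005,-0.063,-0.001]],[[-0.042,0.031,0.033],[0.005,-0.063,-0.001]],[[-0.042,0.031,0.033],[0.005,-0.063,-0.001]],[[-0.042,0.031,0.033],[0.005,-0.063,-0.001]]])

```text
clock: 17.45
tool_pos: [0.412, 0.1181, -0.0106]
eef_rot: [0.942, -0.318, -0.099, -0.033]
contact_force: [0.1, -0.4, 0.7]
opening: 0.5
finger_force: 0.0
```

```bash
python3 - <<'E'
from h import *
s=get_state();print(np.round(s["q"],3),tool()[0])
print(goalt([.415,.1155,.008],-.65,-.21))
E
```

```text
[-0.304  0.96   0.082  2.15  -0.954  0.284 -1.524] [ 0.41195051  0.11806698 -0.01055126]
([0.0001, 0.0007, 0.0001], [0.0004, -0.0, -0.0003])
```

Emit:
send_rows(targets=[[[0,0,0],[0,0,0]],[[0,0,0],[0,0,0]],[[0,0,0],[0,0,0]],[[0,0,0],[0,0,0]],[[0,0,0],[0,0,0]],[[0,0,0],[0,0,0]],[[0,0,-0.1],[0,0,0]],[[0,0,-0.3],[0,0,0]],[[0,0,-0.5],[0,0,0]],[[0,0,-0.5],[0,0,0]]], fingers=0, newtons=58)

```text
clock: 18.7
tool_pos: [0.44, 0.0983, 0.1382]
eef_rot: [0.943, -0.318, -0.096, -0.034]
contact_force: [-0.4, 0.5, -3.4]
opening: 0.189
finger_force: 58.0
```

```bash
python3 - <<'E'
from h import *
s=get_state();print(np.round(s["q"],3),tool()[0])
print(goalt([.45,-.06,.18],-.65,-.21))
print(goalt([.50,-.26,.12],-.65,-.21))
print(goalt([.50,-.26,.009],-.65,-.21))
E
```

```text
[-0.469  0.719  0.443  2.046 -0.691  0.708 -1.733] [0.44001848 0.09834579 0.1382458 ]
([0.3107, 0.3993, -0.1442], [-0.001, -0.0021, -0.0004])
([0.8767, 0.8287, -0.058], [-0.001, -0.0021, -0.0004])
([0.9515, 0.8298, 0.3043], [-0.001, -0.0021, -0.0004])
```

Emit:
send_rows(targets=[[[0.2,0.2,-0.05],[0,0,0]],[[0.4,0.4,-0.08],[0,0,0]],[[0.6,0.6,-0.08],[0,0,0]],[[0.8,0.75,-0.07],[0,-0.002,0]],[[0.877,0.829,-0.058],[0,-0.002,0]],[[0.877,0.829,-0.058],[0,-0.002,0]],[[0.91,0.829,0.1],[0,-0.002,0]],[[0.935,0.83,0.22],[0,-0.002,0]],[[0.945,0.83,0.27],[0,-0.002,0]],[[0.95,0.83,0.295],[0,-0.002,0]],[[0.951,0.83,0.304],[0,-0.002,0]],[[0.951,0.83,0.304],[0,-0.002,0]]])

```text
clock: 20.2
tool_pos: [0.492, -0.256, -0.0108]
eef_rot: [0.942, -0.318, -0.103, -0.034]
contact_force: [-3.0, 1.3, 6.3]
opening: 0.192
finger_force: 58.0
```

Emit:
send_rows(targets=[[[0,0,0],[0,0,0]],[[0,0,0],[0,0,0]],[[0,0,0],[0,0,0]],[[0,0,-0.15],[0,0,0]],[[0,0,-0.35],[0,0,0]],[[0,0,-0.5],[0,0.065,0]],[[0,0,-0.5],[0,0.065,0]],[[0,0,-0.5],[0,0.065,0]],[[0,0,-0.5],[0,0.065,0]]], fingers=0.5)

```text
clock: 21.32
tool_pos: [0.5184, -0.2757, 0.1322]
eef_rot: [0.948, -0.32, -0.008, -0.001]
contact_force: [-0.4, -0.9, 0.2]
opening: 0.501
finger_force: 0.0
```

```bash
cat >> h.py <<'E'
def ringfit(d,u,v,z,rad=70,th=120):
    """bore centre by fitting rays (bore edge, top face) around pixel u,v"""
    g=cv2.cvtColor(d["img"],cv2.COLOR_BGR2GRAY);P=[]
    for a in np.linspace(0,2*np.pi,72,endpoint=False):
        for k in np.arange(rad,8,-.5):
            x,y=u+k*np.cos(a),v+k*np.sin(a)
            if not(0<=x<639 and 0<=y<479): continue
            if g[int(round(y)),int(round(x))]>th: P.append(ray(d,x,y,z)[:2]);break
    P=np.array(P)
    for _ in range(6):
        A=np.c_[2*P,np.ones(len(P))];s=np.linalg.lstsq(A,(P**2).sum(1),rcond=None)[0];r=np.sqrt(s[2]+s[:2]@s[:2])
        e=abs(np.linalg.norm(P-s[:2],axis=1)-r);P=P[e<max(2*np.median(e),.0008)]
    return s[:2],r,len(P)
E
python3 - <<'E'
from h import *
s=get_state();print(np.round(s["q"],3),tool()[0],goalt([.5,-.26,.14],-.65))
d=wrist("w6.png")
E
```

```text
[ 0.144  0.815  0.484  1.767 -0.545  0.713 -1.296] [ 0.51838365 -0.27570295  0.13224104] ([-0.0799, -0.0046, 0.0387], [0.0007, 0.0048, -0.0002])
```

View pics/w6.png

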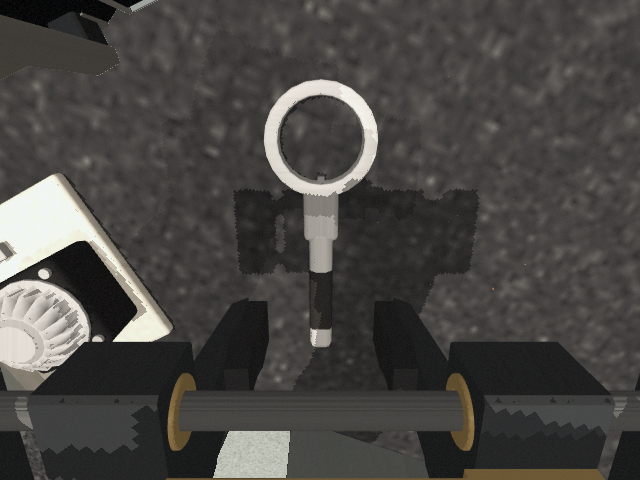

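The wrench lies flat in the clear area, with its ring centre at (321,137) and handle end at (320,346). The spindle is visible at (30,335).

```bash
python3 - <<'E'
from h import *
d=dict(np.load("last.npz"))
c=ray(d,321,136.5,.016);far=ray(d,321,80,.016);e=ray(d,320.5,347,.012);print(c,far,np.linalg.norm(far-c),e,np.linalg.norm((c-e)[:2]))
w=np.arctan2(*(far-e)[[1,0]]);n=np.array([np.cos(w),np.sin(w)]);cc=far[:2]-.04*n;print(w,cc,cc-np.linalg.norm(0),e[:2]+.17*n)
cc=(cc+e[:2]+.17*n)/2;g=cc-.106*n;print(g)
print(goalt([*g,.008],w))
E
```

```text
[ 0.56974727 -0.31530815  0.016     ] [ 0.59842124 -0.33711673  0.016     ] 0.036025136161781254 [ 0.43301351 -0.21080302  0.012     ] 0.1720971857186813
-0.6521803955110134 [ 0.56663074 -0.3128399 ] [ 0.56663074 -0.3128399 ] [ 0.56812312 -0.31397955]
[ 0.48313212 -0.24907613]
([-0.1404, -0.0012, 0.4795], [0.0008, 0.0048, 0.0005])
```

Emit:
send_rows(targets=[[[-0.14,-0.001,0.1],[0.001,0.005,0]],[[-0.14,-0.001,0.25],[0.001,0.005,0]],[[-0.14,-0.001,0.36],[0.001,0.005,0]],[[-0.14,-0.001,0.44],[0.001,0.005,0]],[[-0.14,-0.001,0.479],[0.001,0.005,0]],[[-0.14,-0.001,0.479],[0.001,0.005,0]],[[-0.14,-0.001,0.479],[0.001,0.005,0]]])

```text
clock: 22.25
tool_pos: [0.4841, -0.2499, -0.0089]
eef_rot: [0.947, -0.32, 0.002, 0.0]
contact_force: [-0.1, -0.3, 0.7]
opening: 0.502
finger_force: 0.0
```

Emit:
send_rows(targets=[[[0,0,0],[0,0,0]],[[0,0,0],[0,0,0]],[[0,0,0],[0,0,0]],[[0,0,0],[0,0,0]],[[0,0,0],[0,0,0]],[[0,0,0],[0,0,0]]], fingers=0, newtons=60)

```text
clock: 23.0
tool_pos: [0.4839, -0.2495, -0.009]
eef_rot: [0.947, -0.32, 0.002, -0.0]
contact_force: [-0.9, 1.8, 5.7]
opening: 0.182
finger_force: 60.0
```

```bash
python3 - <<'E'
from h import *
d=wrist();p,r=tool();s=get_state();print(s["opening"],p,np.round(s["q"],3))
# lab: ring in tool frame, top face z .016 while flat
print(ringfit(d,321,75,.016))
for c in [(.481,-.2474)]: pass
w=np.arctan2(*r.as_matrix()[[1,0],0]);n=np.array([np.cos(w),np.sin(w)]);print(w)
for L in(.10,.106,.112): print(L,np.round(proj(d,[*(p[:2]+(L+.04)*n),.016]),1),np.round(proj(d,[*(p[:2]+(L+.03)*n),.016]),1))
g=cv2.cvtColor(d["img"],cv2.COLOR_BGR2GRAY);print(g[0:150,321].tolist())
for v in(40,60,80): print(v,np.where(g[v,220:420]>140)[0][[0,-1]]+220)
E
```

```text
0.1786467169583438 [ 0.48390126 -0.24951046 -0.00902208] [ 0.26   0.976  0.226  1.956 -0.718  0.287 -1.137]
(array([ 0.56021659, -0.30754092]), np.float64(0.024082888099376074), 25)
-0.6509710352186574
0.1 [321.2 -92.9] [321.2 -52.7]
0.106 [ 321.2 -118.1] [321.2 -76.5]
0.112 [ 321.2 -144.2] [ 321.2 -101.2]
[64, 67, 68, 71, 72, 72, 74, 75, 76, 77, 79, 81, 80, 82, 85, 84, 85, 88, 86, 84, 84, 84, 81, 81, 79, 81, 81, 80, 83, 79, 80, 80, 77, 79, 78, 79, 80, 77, 77, 76, 77, 74, 76, 75, 74, 76, 74, 72, 73, 72, 73, 74, 72, 72, 71, 71, 71, 71, 72, 72, 72, 72, 74, 72, 72, 72, 71, 69, 73, 72, 70, 71, 71, 70, 70, 69, 71, 70, 69, 72, 69, 71, 70, 70, 67, 70, 69, 69, 70, 70, 70, 65, 67, 66, 67, 66, 71, 69, 72, 70, 72, 71, 73, 74, 74, 76, 79, 82, 81, 79, 73, 72, 72, 74, 77, 73, 78, 76, 73, 116, 131, 134, 133, 132, 134, 134, 134, 134, 134, 133, 133, 133, 132, 135, 126, 145, 197, 226, 230, 233, 236, 237, 236, 235, 234, 233, 230, 229, 228, 226]
40 [220 419]
60 [220 419]
80 [220 419]
```

```bash
python3 - <<'E'
from h import *
d=dict(np.load("last.npz"));p,r=tool()
for v in(118.5,134.5):
    for z in(.016,.012): print(v,z,r.inv().apply(ray(d,321.5,v,z)-p).round(4))
g=cv2.cvtColor(d["img"],cv2.COLOR_BGR2GRAY)
# bore edge points off the pawl: scan columns downward for dark->bright
P=[]
for u in list(range(262,306,4))+list(range(338,382,4)):
    c=g[:180,u].astype(int);k=[v for v in range(20,160) if c[v+1:v+5].min()>170 and c[v-4:v].max()<160]
    if k: q=r.inv().apply(ray(d,u,k[-1]+.5,.016)-p);P.append(q[:2])
P=np.array(P);print(P.round(4).tolist())
from scipy.optimize import least_squares
f=least_squares(lambda c:np.linalg.norm(P-c,axis=1)-.03,[.1,0],loss="soft_l1",f_scale=.0005);print(f.x,np.abs(f.fun).round(4))
s=snapshot("top");u,v=proj(s,[.5669,-.3135,.016]);print(u,v)
e=np.array([proj(s,p+r.apply(q)) for q in ([f.x[0],f.x[1],-.025],)]);print(e)
G=cv2.cvtColor(s["img"],cv2.COLOR_BGR2GRAY);cnt,_=cv2.findContours((G>140).astype(np.uint8),cv2.RETR_CCOMP,cv2.CHAIN_APPROX_NONE)
for c in cnt:
    (cu,cv),rr=cv2.minEnclosingCircle(c)
    if 13<rr<45 and np.hypot(cu-u,cv-v)<25: print(cu,cv,rr,ray(s,cu,cv,.016))
E
```

```text
118.5 0.016 [ 0.0808  0.0001 -0.0247]
118.5 0.012 [ 0.0807  0.0001 -0.0207]
134.5 0.016 [ 0.0755  0.0001 -0.0247]
134.5 0.012 [ 0.0753  0.0001 -0.0207]
[[0.0824, -0.0202], [0.0814, -0.0188], [0.0804, -0.0175], [0.0795, -0.0162], [0.0788, -0.0148], [0.0781, -0.0135], [0.0775, -0.0121], [0.0768, -0.0108], [0.0765, -0.0094], [0.0758, -0.008], [0.0755, -0.0067], [0.0755, 0.0058], [0.0758, 0.0072], [0.0761, 0.0085], [0.0768, 0.0099], [0.0775, 0.0113], [0.0778, 0.0126], [0.0785, 0.014], [0.0791, 0.0153], [0.0801, 0.0167], [0.0811, 0.018], [0.0821, 0.0193]]
[ 0.10491301 -0.00020453] [0.0001 0.     0.     0.0001 0.0001 0.0001 0.0001 0.     0.0001 0.0001
 0.0001 0.     0.     0.0001 0.0001 0.0003 0.     0.     0.0001 0.
 0.     0.0001]
549.2926157975234 238.8019496453221
[[549.07848438 238.55740763]]
548.404541015625 238.66583251953125 19.734088897705078 [ 0.56720554 -0.31166695  0.016     ]
```

```bash
python3 - <<'E'
from h import *
print(goal([.5258,-.174,.14],.9-np.pi/2),goalt([.5258,-.174,.159],.9))
E
```

```text
([-0.0394, -0.2856, -0.4964], [0.0004, -0.0013, -0.4937]) ([-0.0394, -0.2856, -0.4964], [0.0004, -0.0013, -0.4937])
```

Emit:
send_rows(targets=[[[0,0,-0.05],[0,0,0]],[[0,0,-0.2],[0,0,0]],[[0,0,-0.4],[0,0,-0.05]],[[0,-0.05,-0.496],[0,0,-0.1]],[[-0.01,-0.1,-0.496],[0,-0.001,-0.15]],[[-0.02,-0.15,-0.496],[0,-0.001,-0.2]],[[-0.03,-0.2,-0.496],[0,-0.001,-0.25]],[[-0.039,-0.25,-0.496],[0,-0.001,-0.3]],[[-0.039,-0.286,-0.496],[0,-0.001,-0.35]],[[-0.039,-0.286,-0.496],[0,-0.001,-0.4]],[[-0.039,-0.286,-0.496],[0,-0.001,-0.45]],[[-0.039,-0.286,-0.496],[0,-0.001,-0.494]]])

```text
clock: 24.6
tool_pos: [0.5248, -0.1741, 0.1396]
eef_rot: [0.899, 0.437, -0.001, 0.0]
contact_force: [0.5, 0.0, -3.4]
opening: 0.179
finger_force: 60.0
```

Emit:
send_rows(targets=[[[0,0,0],[0,0,0]],[[0,0,0.1],[0,0,0]],[[0,0,0.1],[0,0,0]],[[0,0,0.1],[0,0,0]]])

```text
clock: 25.1
tool_pos: [0.526, -0.1742, 0.1101]
eef_rot: [0.9, 0.435, -0.0, 0.001]
contact_force: [-0.3, 0.0, -2.8]
opening: 0.183
finger_force: 60.0
```

```bash
python3 - <<'E'
from h import *
s=get_state();print(np.round(s["q"],3),tool()[0],s["opening"],s["contact_force"])
w=wrist()["img"][0:240,160:480]
d=snapshot("top");u,v=map(int,proj(d,[.591,-.092,.09]));t=d["img"][v-40:v+40,u-40:u+40]
cv2.imwrite("pics/c7.png",np.hstack([cv2.resize(w,None,fx=1.25,fy=1.25),cv2.resize(t,(400,400),interpolation=cv2.INTER_CUBIC)[:300]]) if 0 else np.hstack([cv2.copyMakeBorder(cv2.resize(w,None,fx=1.25,fy=1.25),0,100,0,0,cv2.BORDER_CONSTANT),cv2.resize(t,(400,400),interpolation=cv2.INTER_CUBIC)]));print(u,v)
E
```

```text
[ 0.199  0.755  0.063  1.886 -0.086  0.502 -0.351] [ 0.52598099 -0.17418854  0.11007614] 0.18344209720426355 [-0.32424856  0.01730836 -2.84262132]
453 223
```

View pics/c7.png

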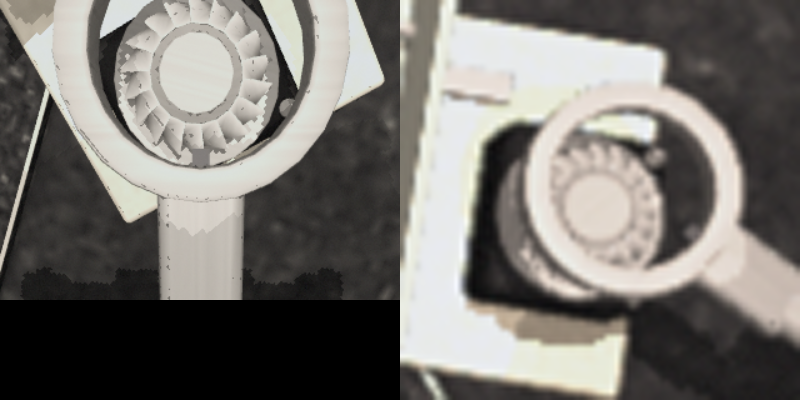

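Through the bore the head's cap is at wrist pixel (317.6,56). In the top view the cap is at (452.6,224.6) and the ring's outer circle is centred at (459.8,220.9).

```bash
python3 - <<'E'
from h import *
d=dict(np.load("last.npz"));p,r=tool();t=snapshot("top")
s1=ray(d,317.6,56,.087);s2=ray(t,452.6,224.6,.087)
print("spindle wrist",s1,"top",s2)
print("ring by grip",p+r.apply([.1049,-.0002,-.025]),"ring top cam",ray(t,459.8,220.9,.135))
print("spindle in tool (wrist)",r.inv().apply(s1-p),"delta units",(r.inv().apply(s1-p)-[.1049,-.0002,0])/.3)
# refit near bore edge in this image to see sag: test plane z
g=cv2.cvtColor(d["img"],cv2.COLOR_BGR2GRAY);print(g[100:170,321].tolist())
# cap circle from wrist image by hough
c=cv2.HoughCircles(cv2.GaussianBlur(g[0:140,240:400],(3,3),0),cv2.HOUGH_GRADIENT,1,20,param1=80,param2=15,minRadius=26,maxRadius=42);print(c)
E
```

```text
spindle wrist [ 0.59108751 -0.09077794  0.087     ] top [ 0.59018131 -0.09204116  0.087     ]
ring by grip [ 0.59146874 -0.09191265  0.13545341] ring top cam [ 0.59089889 -0.09117775  0.135     ]
spindle in tool (wrist) [ 0.10555999 -0.00133683  0.02345037] delta units [ 0.00219998 -0.00378942  0.07816789]
[213, 206, 208, 190, 210, 200, 219, 219, 219, 220, 219, 218, 217, 217, 215, 216, 195, 195, 194, 126, 126, 127, 126, 127, 127, 125, 126, 125, 128, 126, 126, 126, 126, 128, 114, 160, 214, 217, 220, 222, 223, 222, 223, 222, 222, 220, 219, 218, 217, 216, 216, 217, 217, 216, 217, 216, 216, 215, 212, 208, 201, 162, 215, 214, 214, 213, 214, 214, 213, 213]
[[[ 76.5  62.5  35.9]
  [ 90.5  93.5  40.3]
  [ 52.5  82.5  41.4]
  [119.5  80.5  35.8]]]
```

Emit:
send_rows(targets=[[[0,-0.002,0.04],[0,0,0]],[[0,-0.002,0.08],[0,0,0]],[[0,-0.002,0.1],[0,0,0]],[[0,-0.002,0.115],[0,0,0]],[[0,-0.002,0.13],[0,0,0]],[[0,-0.002,0.13],[0,0,0]]])

```text
clock: 26.0
tool_pos: [0.5253, -0.1737, 0.0703]
eef_rot: [0.9, 0.435, -0.0, 0.001]
contact_force: [0.2, -0.6, -2.7]
opening: 0.181
finger_force: 60.0
```

Emit:
send_rows(targets=[[[0,0,0.02],[0,0,0]],[[0,0,0.035],[0,0,0]],[[0,0,0.045],[0,0,0]],[[0,0,0.05],[0,0,0]],[[0,0,0.05],[0,0,0]]])

```text
clock: 26.62
tool_pos: [0.5249, -0.174, 0.0552]
eef_rot: [0.9, 0.435, -0.0, 0.001]
contact_force: [-1.9, -3.4, -2.0]
opening: 0.182
finger_force: 60.0
```

```bash
python3 - <<'E'
from h import *
s=get_state();p,r=tool();print(p,s["contact_force"],s["moment"],s["opening"])
print("ring by grip",p+r.apply([.1049,-.0002,-.009]))
E
```

```text
[ 0.52492611 -0.17401272  0.0552191 ] [-1.92489468 -3.40433192 -2.01800258] [-0.6949129   0.4669488   0.02383902] 0.1817399149580752
ring by grip [ 0.58993308 -0.0916681   0.06407953]
```

Emit:
send_rows(targets=[[[0.004,-0.055,0],[0,0,0.05]],[[0.017,-0.108,0],[0,0,0.1]],[[0.038,-0.159,0],[0,0,0.15]],[[0.067,-0.206,0],[0,0,0.2]],[[0.103,-0.248,0],[0,0,0.25]],[[0.144,-0.283,0],[0,0,0.3]],[[0.191,-0.312,0],[0,0,0.35]],[[0.242,-0.333,0],[0,0,0.4]],[[0.295,-0.346,0],[0,0,0.45]],[[0.295,-0.346,0],[0,0,0.45]]])

```text
clock: 27.88
tool_pos: [0.4984, -0.0391, 0.0551]
eef_rot: [0.968, -0.252, -0.0, 0.001]
contact_force: [-3.1, -3.0, -2.1]
opening: 0.183
finger_force: 60.2
```

```bash
cat > st.py <<'E'
from h import *
s=get_state();p,r=tool();print(p,np.round(s["contact_force"],1),np.round(s["moment"],2),s["opening"],np.round(s["q"],2))
print("yaw",np.degrees(np.arctan2(*r.as_matrix()[[1,0],0])),"ring",(p+r.apply([.1049,-.0002,-.009])).round(4))
E
python3 st.py; python3 - <<'E'
from h import *
d=wrist();cv2.imwrite("pics/a1.png",d["img"])
E
```

```text
[ 0.49844606 -0.03908829  0.05505508] [-3.1 -3.  -2.1] [-0.43  0.85 -0.23] 0.18262923961275324 [-0.21  0.85  0.33  2.08 -0.8   0.34 -1.3 ]
yaw -29.23373395061383 ring [ 0.5901 -0.0901  0.0641]
```

Emit:
send_rows(targets=[[[0.004,0.055,0],[0,0,-0.05]],[[0.017,0.108,0],[0,0,-0.1]],[[0.038,0.159,0],[0,0,-0.15]],[[0.067,0.206,0],[0,0,-0.2]],[[0.103,0.248,0],[0,0,-0.25]],[[0.144,0.283,0],[0,0,-0.3]],[[0.191,0.312,0],[0,0,-0.35]],[[0.242,0.333,0],[0,0,-0.4]],[[0.295,0.346,0],[0,0,-0.45]],[[0.35,0.35,0],[0,0,-0.5]],[[0.405,0.346,0],[0,0,-0.55]],[[0.458,0.333,0],[0,0,-0.6]]])

```text
clock: 29.42
tool_pos: [0.5701, -0.1958, 0.0559]
eef_rot: [0.772, 0.636, -0.0, 0.001]
contact_force: [-1.5, -1.6, -2.3]
opening: 0.184
finger_force: 60.0
```

```bash
python3 st.py
```

```text
[ 0.57007073 -0.19583177  0.05586625] [-1.5 -1.6 -2.3] [-0.41  0.44  0.12] 0.18380381911588667 [ 0.29  0.88 -0.06  1.76  0.11  0.5  -0.04]
yaw 79.01499140458674 ring [ 0.5899 -0.0928  0.0647]
```

Emit:
send_rows(targets=[[[0.004,-0.055,0],[0,0,0.05]],[[0.017,-0.108,0],[0,0,0.1]],[[0.038,-0.159,0],[0,0,0.15]],[[0.067,-0.206,0],[0,0,0.2]],[[0.103,-0.248,0],[0,0,0.25]],[[0.144,-0.283,0],[0,0,0.3]],[[0.191,-0.312,0],[0,0,0.35]],[[0.242,-0.333,0],[0,0,0.4]],[[0.295,-0.346,0],[0,0,0.45]],[[0.35,-0.35,0],[0,0,0.5]],[[0.405,-0.346,0],[0,0,0.55]],[[0.458,-0.333,0],[0,0,0.6]]])

```text
clock: 30.92
tool_pos: [0.4976, -0.0405, 0.0554]
eef_rot: [0.967, -0.255, -0.0, 0.001]
contact_force: [-3.7, -4.2, -2.0]
opening: 0.181
finger_force: 60.0
```

Emit:
send_rows(targets=[[[0.004,0.055,0],[0,0,-0.05]],[[0.017,0.108,0],[0,0,-0.1]],[[0.038,0.159,0],[0,0,-0.15]],[[0.067,0.206,0],[0,0,-0.2]],[[0.103,0.248,0],[0,0,-0.25]],[[0.144,0.283,0],[0,0,-0.3]],[[0.191,0.312,0],[0,0,-0.35]],[[0.242,0.333,0],[0,0,-0.4]],[[0.295,0.346,0],[0,0,-0.45]],[[0.35,0.35,0],[0,0,-0.5]],[[0.405,0.346,0],[0,0,-0.55]],[[0.458,0.333,0],[0,0,-0.6]]])

```text
clock: 32.42
tool_pos: [0.57, -0.1958, 0.0559]
eef_rot: [0.772, 0.636, 0.0, 0.001]
contact_force: [-2.1, -2.1, -2.4]
opening: 0.181
finger_force: 60.0
```

```bash
python3 st.py
```

```text
[ 0.57004807 -0.19583202  0.05588115] [-2.1 -2.1 -2.4] [-0.44  0.41  0.08] 0.18136378130713768 [ 0.29  0.88 -0.07  1.76  0.11  0.5  -0.04]
yaw 79.01729384209985 ring [ 0.5898 -0.0928  0.0647]
```

Emit:
send_rows(targets=[[[0.004,-0.055,0],[0,0,0.05]],[[0.017,-0.108,0],[0,0,0.1]],[[0.038,-0.159,0],[0,0,0.15]],[[0.067,-0.206,0],[0,0,0.2]],[[0.103,-0.248,0],[0,0,0.25]],[[0.144,-0.283,0],[0,0,0.3]]])

```text
clock: 33.17
tool_pos: [0.4952, -0.1371, 0.0559]
eef_rot: [0.977, 0.211, 0.001, 0.002]
contact_force: [0.0, -3.0, -3.1]
opening: 0.182
finger_force: 60.0
```

Emit:
send_rows(targets=[[[0.004,-0.055,0],[0,0,0.05]],[[0.017,-0.108,0],[0,0,0.1]],[[0.038,-0.159,0],[0,0,0.15]]])

```text
clock: 33.55
tool_pos: [0.4847, -0.0884, 0.0556]
eef_rot: [1.0, -0.023, 0.0, 0.001]
contact_force: [-2.3, -3.9, -1.9]
opening: 0.185
finger_force: 60.0
```

```bash
python3 st.py
```

```text
[ 0.48467422 -0.08838382  0.05562965] [-2.3 -3.9 -1.9] [-0.77  0.64 -0.02] 0.18488411619323603 [-0.03  0.82  0.2   2.1  -0.56  0.27 -0.97]
yaw -2.6267650210477003 ring [ 0.5895 -0.093   0.0647]
```

Emit:
send_rows(targets=[[[0.004,-0.055,0],[0,0,0.05]],[[0.017,-0.108,0],[0,0,0.1]],[[0.038,-0.159,0],[0,0,0.15]]])

```text
clock: 33.92
tool_pos: [0.4976, -0.0405, 0.0554]
eef_rot: [0.967, -0.255, -0.0, 0.001]
contact_force: [-3.1, -3.5, -0.3]
opening: 0.181
finger_force: 60.0
```

```bash
python3 st.py; python3 - <<'E'
from h import *
s=snapshot("top");t=s["img"][150:270,255:475];cv2.imwrite("pics/t8.png",cv2.resize(t,None,fx=3.6,fy=3.6,interpolation=cv2.INTER_CUBIC))
E
```

```text
[ 0.4975809  -0.04049091  0.05542295] [-3.1 -3.5 -0.3] [-0.67  0.87 -0.11] 0.18094025002616843 [-0.2   0.85  0.32  2.08 -0.79  0.34 -1.31]
yaw -29.597272453715966 ring [ 0.5889 -0.0921  0.0644]
```

Emit:
send_rows(targets=[[[0.004,0.055,0],[0,0,-0.05]],[[0.017,0.108,0],[0,0,-0.1]],[[0.038,0.159,0],[0,0,-0.15]],[[0.067,0.206,0],[0,0,-0.2]],[[0.103,0.248,0],[0,0,-0.25]],[[0.144,0.283,0],[0,0,-0.3]],[[0.191,0.312,0],[0,0,-0.35]],[[0.242,0.333,0],[0,0,-0.4]],[[0.295,0.346,0],[0,0,-0.45]],[[0.35,0.35,0],[0,0,-0.5]],[[0.405,0.346,0],[0,0,-0.55]],[[0.458,0.333,0],[0,0,-0.6]]])

```text
clock: 35.48
tool_pos: [0.5701, -0.196, 0.0559]
eef_rot: [0.771, 0.637, 0.0, 0.001]
contact_force: [-2.0, -1.7, -2.5]
opening: 0.183
finger_force: 60.0
```

Emit:
send_rows(targets=[[[0.004,-0.055,0],[0,0,0.05]],[[0.017,-0.108,0],[0,0,0.1]],[[0.038,-0.159,0],[0,0,0.15]]])

```text
clock: 35.85
tool_pos: [0.5335, -0.1803, 0.0575]
eef_rot: [0.9, 0.435, 0.007, 0.009]
contact_force: [15.7, -14.8, -8.7]
opening: 0.182
finger_force: 62.1
```

Emit:
send_rows(targets=[[[0.004,-0.055,0],[0,0,0.05]],[[0.017,-0.108,0],[0,0,0.1]]])

```text
clock: 36.1
tool_pos: [0.5123, -0.1605, 0.0581]
eef_rot: [0.958, 0.287, 0.008, 0.011]
contact_force: [4.2, -9.1, -2.1]
opening: 0.181
finger_force: 58.7
```

```bash
python3 st.py
```

```text
[ 0.5122743  -0.16045206  0.05812235] [ 4.2 -9.1 -2.1] [-2.38 -1.24  0.15] 0.18107120024518167 [ 0.15  0.83  0.11  1.99 -0.22  0.31 -0.56]
yaw 33.339189975470966 ring [ 0.5996 -0.1025  0.0681]
```

The force jump suggests the hard stop, so I'll check the wall and the ring.

```bash
python3 - <<'E'
from h import *
w=cv2.resize(wrist()["img"],(400,300))
d=snapshot("top");t=d["img"][140:260,265:475];cv2.imwrite("pics/c9.png",np.vstack([cv2.copyMakeBorder(w,0,0,0,230,cv2.BORDER_CONSTANT),cv2.resize(t,(630,360),interpolation=cv2.INTER_CUBIC)])[:600])
E
```

```text
(no output)
```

View pics/c9.png

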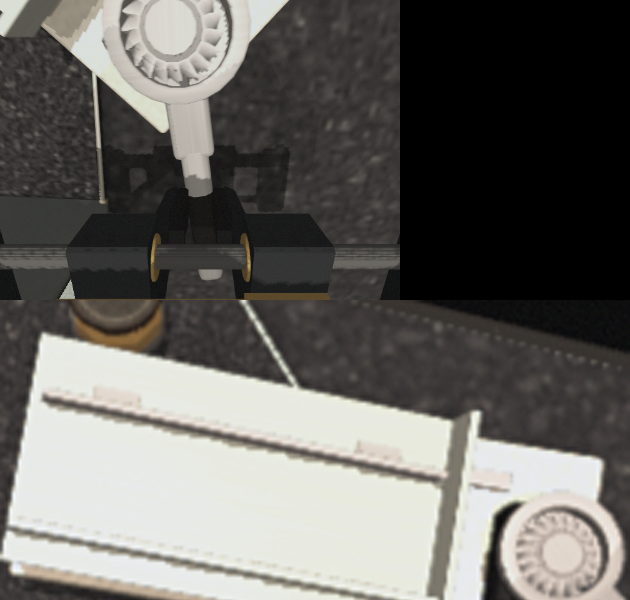

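```bash
python3 - <<'E'
from h import *
t=snapshot("top")
xd=np.array([np.cos(1.399),np.sin(1.399)]);yd=np.array([-xd[1],xd[0]]);o=np.array([.6262,.1104])
f=lambda x,y,z:[((ray(t,265+x/3,140+(y-300)/3,z)[:2]-o)@a).round(4) for a in(xd,yd)]
for n,c in dict(wall_top_far=(46,392),wall_bot=(46,404),near_top=(10,530),near2=(10,524)).items(): print(n,f(*c,.1176),f(*c,.094))
print("low end",f(445,470,.075),f(445,477,.075),f(435,598,.075))
# initial crop: wall top (278,50) crop2.5 -> compare
g=lambda x,y,z:[((ray(t,170+x/2.5,140+y/2.5,z)[:2]-o)@a).round(4) for a in(xd,yd)]
print("initial",g(280,50,.1176),g(612,122,.075))
print(np.round(get_state()["contact_force"],1))
E
```

```text
wall_top_far [np.float64(0.1373), np.float64(-0.0436)] [np.float64(0.1403), np.float64(-0.0491)]
wall_bot [np.float64(0.136), np.float64(-0.036)] [np.float64(0.139), np.float64(-0.0413)]
near_top [np.float64(0.1448), np.float64(0.0464)] [np.float64(0.148), np.float64(0.0435)]
near2 [np.float64(0.1454), np.float64(0.0427)] [np.float64(0.1486), np.float64(0.0397)]
low end [np.float64(-0.1251), np.float64(-0.0439)] [np.float64(-0.1257), np.float64(-0.0392)] [np.float64(-0.1306), np.float64(0.0409)]
initial [np.float64(0.1377), np.float64(-0.0644)] [np.float64(-0.1257), np.float64(-0.0599)]
[  6.5 -12.1  -2. ]
```

The wrench is on the head, skewed about 8° in the grip. The wall has reached y≈-40 mm (it began near -62), so the hard stop was hit and the wall is home. Next I unload and lift off.

Emit:
send_rows(targets=[[[0.004,0.055,0],[0,0,-0.05]],[[0.004,0.055,0],[0,0,-0.05]],[[0.004,0.055,-0.03],[0,0,-0.05]],[[0.004,0.055,-0.06],[0,0,-0.05]],[[0.004,0.055,-0.1],[0,0,-0.05]],[[0.004,0.055,-0.15],[0,0,-0.05]],[[0.004,0.055,-0.25],[0,0,-0.05]],[[0.004,0.055,-0.25],[0,0,-0.05]]])

```text
clock: 37.25
tool_pos: [0.5141, -0.1631, 0.1325]
eef_rot: [0.931, 0.364, 0.002, 0.002]
contact_force: [-0.3, 0.8, -3.4]
opening: 0.181
finger_force: 59.5
```

```bash
python3 st.py; python3 - <<'E'
from h import *
r=tool()[1];w=np.arctan2(*r.as_matrix()[[1,0],0])
print(goalt([.50,-.32,.13],w),goalt([.50,-.32,.0105],w))
E
```

```text
[ 0.51405673 -0.16314441  0.13249825] [-0.3  0.8 -3.4] [-0.14  0.18  0.02] 0.18106676532262955 [ 0.16  0.71  0.1   1.92 -0.13  0.52 -0.47]
yaw 42.6733224809814 ring [ 0.591  -0.0919  0.1417]
([-0.389, 0.3523, 0.0725], [0.0015, -0.0007, -0.0]) ([-0.3899, 0.3504, 0.4709], [0.0015, -0.0007, -0.0])
```

Emit:
send_rows(targets=[[[-0.1,0.1,0],[0,0,0]],[[-0.25,0.22,0.03],[0,0,0]],[[-0.389,0.352,0.07],[0.0015,-0.0007,0]],[[-0.389,0.352,0.15],[0.0015,-0.0007,0]],[[-0.39,0.351,0.28],[0.0015,-0.0007,0]],[[-0.39,0.35,0.38],[0.0015,-0.0007,0]],[[-0.39,0.35,0.44],[0.0015,-0.0007,0]],[[-0.39,0.35,0.46],[0.0015,-0.0007,0]],[[-0.39,0.35,0.47],[0.0015,-0.0007,0]],[[-0.39,0.35,0.47],[0.0015,-0.0007,0]]])

```text
clock: 38.5
tool_pos: [0.4979, -0.3194, -0.0089]
eef_rot: [0.932, 0.364, -0.002, -0.001]
contact_force: [-2.3, 1.2, 2.9]
opening: 0.181
finger_force: 59.6
```

```bash
python3 st.py
```

```text
[ 0.49787429 -0.31940998 -0.00887119] [-2.3  1.2  2.9] [0.28 0.56 0.09] 0.1808965142446714 [ 0.47  0.98  0.04  1.8  -0.09  0.37 -0.25]
yaw 42.63959134878922 ring [ 5.749e-01 -2.482e-01 -1.000e-04]
```

Emit:
send_rows(targets=[[[0,0,0],[0,0,0]],[[0,0,0],[0,0,0]],[[0,0,0],[0,0,0]],[[0,0,0],[0,0,0]],[[0,0,-0.05],[0,0,0]],[[0,0,-0.15],[0,0,0]],[[0,0,-0.3],[0,0,0]],[[0,0,-0.5],[0,0,0]],[[0,0,-0.7],[0,0,0]],[[0,0,-0.85],[0,0,0]],[[0,0,-0.85],[0,0,0]]], fingers=0.6)

```text
clock: 39.88
tool_pos: [0.501, -0.3211, 0.2497]
eef_rot: [0.932, 0.363, 0.001, 0.003]
contact_force: [0.6, 0.2, 0.2]
opening: 0.597
finger_force: 0.0
```

```bash
python3 st.py; python3 - <<'E'
from h import *
print(goalt([.64,.205,.269],2.97))
E
```

```text
[ 0.5010375  -0.32109643  0.24965064] [0.6 0.2 0.2] [-0.04  0.14  0.02] 0.5967100181564223 [ 0.43  0.61  0.1   1.64 -0.07  0.89 -0.27]
yaw 42.599826861953844 ring [ 0.5781 -0.2499  0.2587]
([1.528, -0.9773, -0.0061], [0.0011, 0.0019, -0.7087])
```

Emit:
send_rows(targets=[[[0.15,-0.1,0],[0,0,-0.05]],[[0.3,-0.2,0],[0,0,-0.1]],[[0.45,-0.29,0],[0,0,-0.15]],[[0.6,-0.39,0],[0,0,-0.2]],[[0.76,-0.49,0],[0,0,-0.25]],[[0.76,-0.49,0],[0,0,-0.3]],[[0.76,-0.49,0],[0,0,-0.354]],[[0.76,-0.49,0],[0,0,-0.354]]])

```text
clock: 40.88
tool_pos: [0.5664, -0.057, 0.244]
eef_rot: [0.6, 0.8, -0.001, -0.003]
contact_force: [-0.2, 0.0, -0.6]
opening: 0.598
finger_force: 0.0
```

```bash
python3 - <<'E'
from h import *
print(goalt([.64,.205,.269],2.97))
t=snapshot("top");g=cv2.cvtColor(t["img"],cv2.COLOR_BGR2GRAY)
for p in([.58,-.25,.016],): print(proj(t,p))
E
```

```text
([0.77, 0.4798, -0.0203], [-0.001, -0.0017, -0.3551])
(np.float64(518.4992181722013), np.float64(232.89379928956063))
```

Emit:
send_rows(targets=[[[0.15,0.1,0],[0,0,-0.05]],[[0.3,0.19,-0.01],[0,0,-0.1]],[[0.45,0.29,-0.02],[0,0,-0.15]],[[0.6,0.38,-0.02],[0,0,-0.2]],[[0.77,0.48,-0.02],[0,0,-0.25]],[[0.77,0.48,-0.02],[0,0,-0.3]],[[0.77,0.48,-0.02],[-0.001,-0.002,-0.355]],[[0.77,0.48,-0.02],[-0.001,-0.002,-0.355]],[[0.77,0.48,-0.02],[-0.001,-0.002,-0.355]]])

```text
clock: 42.05
tool_pos: [0.6404, 0.2048, 0.2504]
eef_rot: [0.087, 0.996, -0.001, 0.001]
contact_force: [0.5, 0.2, 0.4]
opening: 0.598
finger_force: 0.0
```

```bash
python3 st.py; python3 - <<'E'
from h import *
w=wrist("w10.png")
E
```

```text
[0.64035643 0.20475179 0.25035473] [0.5 0.2 0.4] [ 0.01  0.   -0.  ] 0.5983389395833757 [-0.14  0.76 -0.49  1.36  0.37  1.12  0.72]
yaw 169.99222426302637 ring [0.537  0.2228 0.2591]
```

View pics/w10.png

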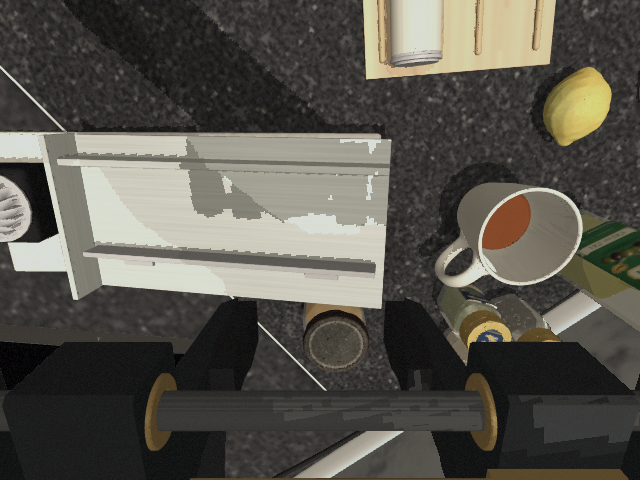

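The wrist view shows the lane: the near wall as a band at rows 158–174 and the movable wall's inner face at rows 248–272. The upper end is at column 390, and the mug (520,235), lemon (578,105) and jar (335,335) are clear of it. Next I get subpixel profiles.

```bash
python3 - <<'E'
from h import *
d=dict(np.load("last.npz"));g=cv2.cvtColor(d["img"],cv2.COLOR_BGR2GRAY)
for u in(150,340,370): print(u,[(v,int(g[v,u])) for v in range(125,310) if abs(int(g[v+1,u])-int(g[v-1,u]))>14])
xd=np.array([np.cos(1.399),np.sin(1.399)]);yd=np.array([-xd[1],xd[0]]);o=np.array([.6262,.1104])
def lane(u,v,h):  # intersect ray with plane: height h above floor (normal)
    T=d["cam_to_world"];c=T[:3,3];r=T[:3,:3]@np.array([(u-d["cx"])/d["fx"],(v-d["cy"])/d["fy"],1])
    n=np.array([-xd[0]*.1736,-xd[1]*.1736,.9848]);O=np.array([*(o-.130*xd),.045])+h*n
    P=c+r*((O-c)@n)/(r@n)-O+h*0*n;X=np.array([*(xd*.9848),.1736]);return np.round([P@X,P[:2]@yd],4)
for u,v in[(340,160),(340,165),(340,172),(340,262),(340,271),(150,250),(150,258),(150,160),(150,165)]: print(u,v,"top",lane(u,v,.024),"floor",lane(u,v,0))
print("end",lane(390,200,0),lane(385,290,0), "plate",lane(60,160,.033))
E
```

```text
150 [(126, 56), (127, 31), (131, 23), (132, 94), (133, 130), (135, 133), (136, 197), (153, 199), (154, 126), (157, 116), (158, 100), (160, 104), (161, 170), (162, 202), (167, 202), (228, 199), (229, 217), (245, 217), (246, 155), (247, 155), (248, 107), (256, 98), (257, 194), (260, 202), (266, 214), (288, 216), (289, 52)]
340 [(132, 30), (133, 109), (134, 167), (137, 177), (138, 131), (139, 215), (142, 218), (143, 157), (161, 163), (162, 133), (163, 108), (166, 115), (167, 161), (173, 151), (174, 115), (175, 131), (176, 164), (223, 160), (224, 219), (257, 204), (258, 128), (260, 127), (261, 107), (262, 88), (269, 90), (270, 122), (271, 178), (275, 176), (276, 203), (304, 202), (305, 145), (306, 122), (309, 124)]
370 [(132, 52), (133, 105), (134, 159), (135, 167), (138, 162), (139, 198), (140, 219), (153, 218), (154, 162), (162, 161), (163, 123), (164, 110), (166, 110), (167, 128), (168, 162), (174, 147), (175, 192), (176, 219), (192, 219), (193, 164), (195, 166), (196, 220), (199, 218), (200, 160), (217, 164), (218, 219), (259, 204), (260, 129), (262, 126), (263, 106), (264, 86), (271, 90), (272, 104), (273, 171), (277, 176), (278, 201), (307, 200), (308, 94), (309, 70)]
340 160 top [0.2481 0.0493] floor [0.2451 0.0465]
340 165 top [0.2482 0.0455] floor [0.2451 0.0424]
340 172 top [0.2483 0.0402] floor [0.2452 0.0367]
340 262 top [ 0.2492 -0.0337] floor [ 0.2462 -0.0431]
340 271 top [ 0.2493 -0.0417] floor [ 0.2463 -0.0518]
150 250 top [ 0.0773 -0.0333] floor [ 0.0606 -0.0427]
150 258 top [ 0.0761 -0.0411] floor [ 0.0593 -0.051 ]
150 160 top [0.0895 0.0465] floor [0.0739 0.0435]
150 165 top [0.0889 0.0424] floor [0.0732 0.0391]
end [0.2872 0.0146] [ 0.287  -0.0673] plate [0.0123 0.0462]
```

```bash
python3 - <<'E'
from h import *
print(goalt([.4055,.3210,.17],3.045),goalt([.4055,.3210,.035],3.045))
E
```

```text
([0.839, 0.2464, 0.3294], [-0.0003, 0.0007, -0.0246]) ([0.84, 0.2468, 0.7794], [-0.0003, 0.0007, -0.0246])
```

Emit:
send_rows(targets=[[[0.2,0.06,0.05],[0,0,-0.025]],[[0.4,0.12,0.1],[0,0,-0.025]],[[0.6,0.18,0.2],[0,0,-0.025]],[[0.8,0.24,0.3],[0,0,-0.025]],[[0.84,0.247,0.35],[0,0,-0.025]],[[0.84,0.247,0.35],[0,0,-0.025]],[[0.84,0.247,0.5],[0,0,-0.025]],[[0.84,0.247,0.65],[0,0,-0.025]],[[0.84,0.247,0.75],[0,0,-0.025]],[[0.84,0.247,0.779],[0,0,-0.025]],[[0.84,0.247,0.779],[0,0,-0.025]]], fingers=0.84)

```text
clock: 43.48
tool_pos: [0.4066, 0.3206, 0.0167]
eef_rot: [0.047, 0.999, -0.0, 0.002]
contact_force: [0.3, 0.2, 0.4]
opening: 0.844
finger_force: 0.0
```

Emit:
send_rows(targets=[[[0,0,0],[0,0,0]],[[0,0,0],[0,0,0]],[[0,0,0],[0,0,0]],[[0,0,0],[0,0,0]],[[0,0,-0.05],[0,0,0]],[[0,0,-0.2],[0,0,0]],[[0,0,-0.4],[0,0,0]],[[0,0,-0.6],[0,0,0]],[[0,0,-0.6],[0,0,0]]], fingers=0, newtons=30)

```text
clock: 44.6
tool_pos: [0.4063, 0.3226, 0.2008]
eef_rot: [0.046, 0.999, 0.003, 0.004]
contact_force: [-0.7, 0.3, -2.4]
opening: 0.66
finger_force: 29.7
```

```bash
python3 st.py; python3 - <<'E'
from h import *
w=wrist();g=cv2.cvtColor(w["img"],cv2.COLOR_BGR2GRAY)
cv2.imwrite("pics/w11.png",w["img"])
for u in(300,320,340): print(u,[(v,int(g[v-1,u]),int(g[v+1,u])) for v in range(130,400) if abs(int(g[v+1,u])-int(g[v-1,u]))>18])
p,r=tool()
for x in(.038,-.038):
  for z in(-.019,-.039,-.049,): print(x,z,np.round(proj(w,p+r.apply([x,0,z])),1))
E
```

```text
[0.40629073 0.32258615 0.20075468] [-0.7  0.3 -2.4] [ 0.03 -0.02  0.05] 0.6598700910852923 [-0.45  0.61 -0.51  1.9   0.43  0.73  0.28]
yaw 174.71584677046428 ring [0.3017 0.332  0.2089]
300 [(149, 50, 89), (150, 56, 187), (151, 89, 191), (195, 189, 158), (196, 188, 157), (211, 158, 129), (247, 130, 159), (248, 130, 181), (249, 159, 181), (253, 182, 143), (254, 182, 142), (258, 142, 181), (259, 154, 182), (265, 182, 142), (267, 142, 177), (273, 173, 210), (274, 172, 210), (311, 209, 177), (312, 203, 178), (389, 180, 126), (390, 178, 62), (391, 126, 67)]
320 [(149, 48, 80), (150, 50, 195), (151, 80, 199), (195, 196, 164), (196, 195, 164), (210, 163, 129), (211, 147, 128), (248, 128, 157), (249, 127, 181), (250, 157, 182), (254, 181, 151), (255, 180, 142), (259, 140, 182), (260, 144, 181), (266, 182, 135), (267, 182, 162), (268, 135, 180), (274, 179, 211), (275, 172, 212), (310, 211, 180), (311, 205, 180), (389, 180, 124), (390, 179, 64), (391, 124, 67), (397, 74, 93)]
340 [(130, 90, 50), (131, 76, 52), (150, 53, 186), (151, 73, 194), (197, 192, 170), (198, 191, 161), (206, 160, 212), (207, 162, 237), (208, 212, 237), (210, 237, 193), (211, 236, 132), (212, 193, 131), (248, 118, 179), (249, 130, 179), (254, 177, 140), (255, 160, 141), (258, 140, 170), (259, 141, 180), (265, 179, 151), (266, 179, 152), (267, 151, 179), (268, 152, 179), (273, 179, 215), (274, 171, 215), (307, 215, 183), (308, 215, 183), (389, 181, 127), (390, 180, 60), (391, 127, 67)]
0.038 -0.019 [316.1 227.5]
0.038 -0.039 [315.8 243.7]
0.038 -0.049 [315.6 253.6]
-0.038 -0.019 [316.8 387.8]
-0.038 -0.039 [316.5 420.5]
-0.038 -0.049 [316.4 439.9]
```

```bash
cat >> h.py <<'E'
def atz(d,u,v,z):
    """tool-frame point on pixel ray at tool z"""
    T=np.array(d["T_tool_cam"]);r=T[:3,:3]@np.array([(u-d["cx"])/d["fx"],(v-d["cy"])/d["fy"],1]);c=T[:3,3]
    return c+r*(z-c[2])/r[2]
E
python3 - <<'E'
from h import *
d=dict(np.load("last.npz"))
for v,z in[(248.7,-.0473),(210.7,.0127),(248.7,-.049),(210.7,.011),(196,.0127)]: print(v,z,atz(d,320,v,z))
g=cv2.cvtColor(d["img"],cv2.COLOR_BGR2GRAY);print(g[140:260:3,320].tolist())
# end-face rim tilt: compare left/right rows
for u in range(250,391,20): print(u,[v for v in range(180,290) if int(g[v+1,u])-int(g[v-1,u])>25][:4])
E
```

```text
248.7 -0.0473 [ 0.04065464 -0.00013863 -0.0473    ]
210.7 0.0127 [ 0.03848355 -0.00022746  0.0127    ]
248.7 -0.049 [ 0.04124567 -0.00013582 -0.049     ]
210.7 0.011 [ 0.03889693 -0.00022474  0.011     ]
196 0.0127 [ 0.04540419 -0.00022355  0.0127    ]
[64, 47, 45, 50, 199, 199, 199, 198, 197, 196, 197, 196, 196, 197, 197, 197, 196, 196, 196, 164, 165, 163, 164, 163, 128, 128, 126, 129, 127, 127, 129, 129, 130, 126, 125, 129, 127, 182, 180, 141]
250 [207, 208, 218, 219]
270 [197, 198, 215, 216]
290 [246, 247, 257, 258]
310 [248, 249, 258, 259]
330 [248, 249, 259, 268]
350 [209, 210, 247, 248]
370 [204, 205, 243, 244]
390 [246, 247, 286, 287]
```

```bash
cat >> h.py <<'E'
XD=np.array([np.cos(1.399),np.sin(1.399),0]);YD=np.array([-XD[1],XD[0],0]);O=np.array([.6262,.1104,0])
def rampw(x,y,z):
    return O-.130*XD+[0,0,.045]+x*(XD*.9848+[0,0,.1736])+y*YD+z*(np.array([0,0,.9848])-XD*.1736)
def place(x,y,z,tx,tz):
    """goal so that tin (at tool x=tx, z=tz) is at ramp x,y,z"""
    c=rampw(x,y,z);g=c-tx*YD+[0,0,tz+.019];print("tin",c.round(4));return goalt(g,2.970)
E
python3 - <<'E'
from h import *
print(place(.232,-.0005,.075,.0018,-.0173))
print(place(.232,-.0005,.033,.0018,-.0173))
E
```

```text
tin [0.6413 0.1945 0.1591]
([-0.8272, -0.3478, 0.1913], [0.0005, 0.0016, 0.0253])
tin [0.6425 0.2017 0.1178]
([-0.8285, -0.3238, 0.3292], [0.0005, 0.0016, 0.0253])
```

Emit:
send_rows(targets=[[[-0.2,-0.08,0],[0,0,0.012]],[[-0.4,-0.16,0],[0,0,0.025]],[[-0.6,-0.24,0.02],[0,0.001,0.025]],[[-0.76,-0.3,0.08],[0,0.001,0.025]],[[-0.828,-0.324,0.15],[0,0.001,0.025]],[[-0.828,-0.324,0.19],[0,0.001,0.025]],[[-0.828,-0.324,0.19],[0,0.001,0.025]],[[-0.828,-0.324,0.19],[0,0.001,0.025]]])

```text
clock: 45.65
tool_pos: [0.642, 0.203, 0.1403]
eef_rot: [0.084, 0.996, 0.0, -0.001]
contact_force: [0.6, 1.1, -1.9]
opening: 0.661
finger_force: 29.7
```

```bash
python3 st.py; python3 - <<'E'
from h import *
w=wrist();g=cv2.cvtColor(w["img"],cv2.COLOR_BGR2GRAY)
print(place(.232,-.0005,.033,.0018,-.0173))
cv2.imwrite("pics/c12.png",np.hstack([cv2.resize(w["img"][100:400,170:470],(400,400)),cv2.resize(snapshot("top")["img"][140:240,255:355],(400,400),interpolation=cv2.INTER_CUBIC)]))
E
```

```text
[0.64202345 0.20298507 0.1403312 ] [ 0.6  1.1 -1.9] [ 0.03 -0.03  0.01] 0.6606358998651839 [-0.14  0.88 -0.48  1.47  0.46  0.91  0.65]
yaw 170.40511349814426 ring [0.5386 0.2203 0.1495]
tin [0.6425 0.2017 0.1178]
([-0.0068, -0.0038, 0.1342], [0.0001, -0.0002, 0.0012])
```

View pics/c12.png

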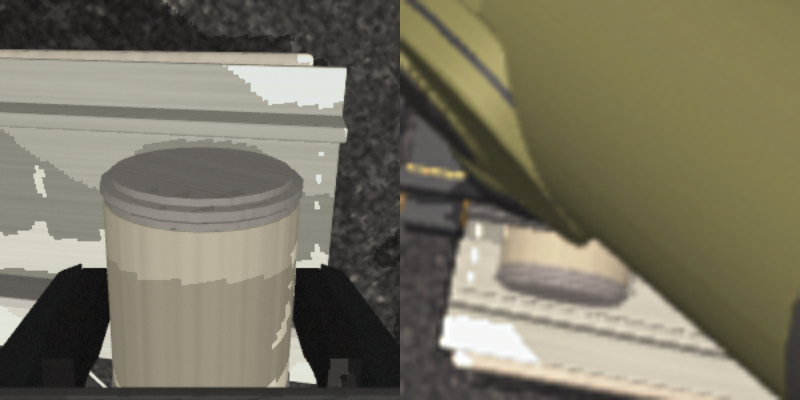

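The tin hovers over the lane. Its end face bottom is at about row 211 and the wall's inner edge at about row 198. I'll measure the gap numerically.

```bash
cat >> h.py <<'E'
def lane(d,u,v,h):
    T=np.array(d["cam_to_world"]);c=T[:3,3];r=T[:3,:3]@np.array([(u-d["cx"])/d["fx"],(v-d["cy"])/d["fy"],1])
    n=np.array([0,0,.9848])-XD*.1736;P0=O-.130*XD+[0,0,.045]+h*n
    P=c+r*((P0-c)@n)/(r@n)-P0;return np.round([P@(XD*.9848+[0,0,.1736]),P@YD],4)
def edges(d,u,a,b,th=10):
    g=cv2.cvtColor(d["img"],cv2.COLOR_BGR2GRAY)[:,u-2:u+3].mean(1);return [(v,int(g[v-1]),int(g[v+1])) for v in range(a,b) if abs(g[v+1]-g[v-1])>th]
E
python3 - <<'E'
from h import *
d=dict(np.load("last.npz"))
for u in(200,250,320,390,420):
    E=edges(d,u,165,260);print(u,E)
    for v in sorted({e[0] for e in E if e[0]<215}): print("   ",v,lane(d,u,v,.024)[1],end="")
    print()
E
```

```text
200 [(176, 170, 146), (177, 170, 113), (178, 146, 112), (184, 114, 129), (185, 113, 164), (186, 129, 170), (194, 163, 147), (195, 163, 149), (196, 147, 169), (197, 149, 169), (217, 167, 155), (220, 155, 137), (221, 157, 135), (223, 135, 151), (224, 135, 155), (226, 155, 216), (227, 159, 213), (232, 215, 183), (233, 214, 201), (234, 183, 201), (237, 202, 215), (238, 200, 214), (244, 214, 154), (245, 215, 155), (247, 155, 135), (248, 153, 132)]
    176 0.05    177 0.0495    178 0.0489    184 0.0457    185 0.0452    186 0.0447    194 0.0403    195 0.0398    196 0.0392    197 0.0387
250 [(178, 172, 151), (179, 172, 111), (180, 151, 112), (187, 117, 163), (188, 119, 171), (197, 165, 143), (198, 162, 172), (199, 143, 172), (226, 168, 146), (227, 164, 133), (228, 146, 105), (229, 133, 95), (254, 110, 122), (255, 115, 129), (256, 122, 133)]
    178 0.0498    179 0.0493    180 0.0488    187 0.0451    188 0.0446    197 0.0398    198 0.0393    199 0.0388
320 [(181, 173, 143), (182, 171, 113), (183, 143, 114), (190, 117, 159), (191, 116, 169), (192, 159, 173), (200, 169, 147), (201, 170, 152), (
[... 708 characters left out ...]
129, 101), (229, 116, 96), (257, 118, 129)]
    175 0.0535    176 0.053    177 0.0525    184 0.0491    185 0.0486    186 0.0481    193 0.0447    194 0.0442    195 0.0437    204 0.0392    205 0.0387    206 0.0382
420 [(176, 228, 194), (177, 227, 192), (180, 190, 165), (181, 190, 168), (185, 172, 152), (186, 170, 113), (187, 152, 114), (194, 115, 129), (195, 118, 162), (196, 129, 172), (205, 168, 148), (206, 168, 152), (207, 148, 172), (208, 152, 169), (243, 133, 119), (247, 117, 99), (248, 117, 101)]
    176 0.0534    177 0.0529    180 0.0515    181 0.051    185 0.0491    186 0.0486    187 0.0481    194 0.0447    195 0.0443    196 0.0438    205 0.0393    206 0.0388    207 0.0383    208 0.0378
```

```bash
python3 - <<'E'
from h import *
print(place(.232,-.0007,.042,.0012,-.0173));print(place(.232,-.0007,.0325,.0012,-.0173))
E
```

```text
tin [0.6425 0.2001 0.1266]
([-0.0039, -0.0083, 0.1053], [0.0001, 0.0, 0.001])
tin [0.6428 0.2017 0.1173]
([-0.004, -0.0028, 0.1365], [0.0001, 0.0, 0.001])
```

Emit:
send_rows(targets=[[[-0.004,-0.004,0.03],[0,0,0.001]],[[-0.004,-0.004,0.06],[0,0,0.001]],[[-0.004,-0.004,0.08],[0,0,0.001]],[[-0.004,-0.004,0.095],[0,0,0.001]],[[-0.004,-0.004,0.105],[0,0,0.001]],[[-0.004,-0.004,0.105],[0,0,0.001]]])

```text
clock: 46.5
tool_pos: [0.6442, 0.1999, 0.1081]
eef_rot: [0.087, 0.996, -0.0, -0.001]
contact_force: [-0.3, 0.2, -2.1]
opening: 0.659
finger_force: 29.7
```

Emit:
send_rows(targets=[[[0,0,0.01],[0,0,0]],[[0,0,0.02],[0,0,0]],[[0,0,0.03],[0,0,0]],[[0,0,0.03],[0,0,0]]])

```text
clock: 47.0
tool_pos: [0.644, 0.1997, 0.099]
eef_rot: [0.087, 0.996, -0.0, -0.001]
contact_force: [-0.7, 0.1, -2.2]
opening: 0.661
finger_force: 29.7
```

```bash
python3 st.py
```

```text
[0.64404225 0.19972127 0.09896205] [-0.7  0.1 -2.2] [ 0.02  0.01 -0.05] 0.6613268976782694 [-0.14  0.93 -0.45  1.49  0.49  0.84  0.63]
yaw 170.06679185183214 ring [0.5407 0.2176 0.1081]
```

Emit:
send_rows(targets=[[[0,0,0.005],[0,0,0]],[[0,0,0.005],[0,0,0]]])

```text
clock: 47.25
tool_pos: [0.6444, 0.1999, 0.0981]
eef_rot: [0.087, 0.996, -0.0, -0.0]
contact_force: [-0.2, -0.5, -0.6]
opening: 0.657
finger_force: 29.8
```

Emit:
send_rows(targets=[[[0,0,0],[0,0,0]],[[0,0,0],[0,0,0]],[[0,0,0],[0,0,0]],[[0,0,0],[0,0,0]],[[0,0,-0.04],[0,0,0]],[[0,0,-0.1],[0,0,0]],[[0,0,-0.2],[0,0,0]],[[0,0,-0.35],[0,0,0]],[[0,0,-0.5],[0,0,0]],[[0,0,-0.5],[0,0,0]]], fingers=0.84)

```text
clock: 48.5
tool_pos: [0.6468, 0.2018, 0.2539]
eef_rot: [0.087, 0.996, 0.002, 0.004]
contact_force: [0.1, -0.2, -0.6]
opening: 0.835
finger_force: 0.0
```

```bash
python3 st.py; python3 - <<'E'
from h import *
d=wrist("w13.png");g=cv2.cvtColor(d["img"],cv2.COLOR_BGR2GRAY)
np.save("w13.npy",d["img"])
# where would tin appear at ramp x .03 vs .232
for x in(.03,.1,.232): print(x,[np.round(proj(d,rampw(x,y,.06)),0).tolist() for y in(-.038,.038)])
# intensity ramp: profile along lane mid at floor height / top
for h in(.06,0): print(h,[int(g[int(v),int(u)]) if 0<=u<640 and 0<=v<480 else -1 for u,v in(proj(d,rampw(x,.03,h)) for x in np.arange(0,.285,.01))])
print(goalt([.4142,.4105,.17],3.045),goalt([.4142,.4105,.035],3.045))
E
```

```text
[0.64676248 0.20182858 0.25387355] [ 0.1 -0.2 -0.6] [0.07 0.02 0.  ] 0.8354034620038616 [-0.12  0.76 -0.52  1.35  0.39  1.13  0.72]
yaw 170.05189353601207 ring [0.5433 0.2197 0.2621]
0.03 [[75.0, 257.0], [55.0, 165.0]]
0.1 [[152.0, 262.0], [138.0, 167.0]]
0.232 [[312.0, 272.0], [311.0, 171.0]]
0.06 [33, 19, 203, 219, 203, 209, 199, 178, 143, 130, 205, 205, 208, 207, 206, 131, 131, 160, 162, 162, 162, 165, 164, 165, 164, 220, 165, 164, 164]
0 [185, 166, 95, 90, 98, 125, 198, 198, 200, 201, 201, 127, 127, 127, 159, 160, 161, 161, 161, 161, 160, 159, 161, 159, 219, 220, 159, 159, 158]
([0.881, 0.5547, 0.3318], [0.0007, 0.0012, -0.0244]) ([0.8826, 0.5536, 0.7818], [0.0007, 0.0012, -0.0244])
```

```bash
cat >> h.py <<'E'
def tinmask(d,ys=(-.03,-.015,0,.015,.03),h=.05,step=.01):
    for y in ys:
        print(y,[ (lambda p:int(p[2])-int(p[0]))(d["img"][int(v),int(u)]) if 0<=u<640 and 0<=v<480 else None for u,v in(proj(d,rampw(x,y,h)) for x in np.arange(0,.285,step))])
E
python3 - <<'E'
from h import *
d=dict(np.load("last.npz"));tinmask(d)
E
```

```text
-0.03 [-3, 30, 13, 10, 14, 22, 13, 12, 12, 14, 14, 11, 13, 13, 9, 9, 11, 8, 9, 9, 10, 8, 9, 8, 9, 10, 8, 8, 17]
-0.015 [7, 31, 11, 9, 14, 21, 31, 28, 20, 7, 17, 17, 17, 16, 16, 16, 16, 16, 16, 16, 16, 17, 15, 16, 17, 16, 16, 16, 16]
0 [-1, 29, 12, 9, 14, 31, 29, 27, 18, 16, 15, 16, 16, 16, 16, 17, 16, 18, 17, 16, 16, 17, 2, 4, 3, 3, 5, 3, 8]
0.015 [2, 29, 14, 12, 29, 30, 29, 25, 19, 16, 16, 16, 16, 16, 14, 13, 12, 13, 13, 16, 15, 15, 16, 15, 15, 15, 15, 15, 15]
0.03 [2, 22, 15, 15, 13, 15, 27, 27, 19, 16, 16, 16, 16, 16, 13, 11, 13, 14, 15, 16, 16, 15, 15, 14, 15, 0, 15, 15, 16]
```

```bash
cat >> h.py <<'E'
def tins():
    t=snapshot("top");im=t["img"].astype(int)
    for n,p,r in(("LA",[.4136,.4112,.034],.03),("LB",[.405,.3215,.034],.03),("S",[.4965,.3128,.027],.023)):
        u,v=proj(t,p);u,v=int(u),int(v);w=im[v-22:v+23,u-26:u+27]
        m=(w.min(2)>165).astype(np.uint8);c,l,s,ce=cv2.connectedComponentsWithStats(m)
        if c>1: k=1+s[1:,4].argmax();a=s[k];print(n,"area",a[4],ray(t,u-26+a[0]+a[2]/2-.5,v-22+a[1]+a[3]/2-.5,p[2]).round(4),a[2:4])
E
python3 -c "
from h import *
tins()"
```

```text
LA area 1409 [0.4148 0.4043 0.034 ] [45 45]
LB area 1786 [0.4059 0.3236 0.034 ] [51 45]
S area 1672 [0.4984 0.316  0.027 ] [50 45]
```

```bash
sed -i 's/m=(w.min(2)>165)/m=((w.max(2)-w.min(2)<45)\&(w.min(2)>120))/' h.py; python3 -c "
from h import *
tins()
t=snapshot('top')['img']
for u in range(170,235,4): print(u,t[318,u].tolist(),end=' ')"
```

```text
LA area 1020 [0.4129 0.4144 0.034 ] [31 41]
LB area 1 [0.3708 0.3736 0.034 ] [1 1]
S area 703 [0.4983 0.314  0.027 ] [24 39]
170 [67, 69, 72] 174 [74, 76, 82] 178 [69, 71, 76] 182 [173, 238, 247] 186 [233, 245, 245] 190 [242, 246, 245] 194 [243, 246, 245] 198 [240, 246, 245] 202 [231, 245, 245] 206 [208, 234, 242] 210 [153, 181, 200] 214 [75, 117, 150] 218 [187, 244, 246] 222 [183, 241, 245] 226 [187, 243, 245] 230 [149, 222, 240] 234 [174, 239, 244]
```

```bash
python3 -c "
from h import *
print(goalt([.4138,.4125,.035],3.045))"
```

```text
([0.8755, 0.5689, 0.7711], [-0.0006, -0.0008, -0.0244])
```

Emit:
send_rows(targets=[[[0.2,0.13,0],[0,0,-0.024]],[[0.4,0.26,0],[0,0,-0.024]],[[0.57,0.38,0.05],[0,0,-0.024]],[[0.73,0.48,0.15],[0,0,-0.024]],[[0.875,0.569,0.3],[0,0,-0.024]],[[0.875,0.569,0.38],[0,0,-0.024]],[[0.875,0.569,0.38],[0,0,-0.024]],[[0.875,0.569,0.5],[0,0,-0.024]],[[0.875,0.569,0.65],[0,0,-0.024]],[[0.875,0.569,0.74],[0,0,-0.024]],[[0.875,0.569,0.77],[0,0,-0.024]],[[0.875,0.569,0.77],[0,0,-0.024]]], fingers=0.84)

```text
clock: 50.2
tool_pos: [0.4164, 0.4129, 0.0176]
eef_rot: [0.05, 0.999, -0.0, 0.0]
contact_force: [0.4, 0.1, 0.2]
opening: 0.837
finger_force: 0.0
```

Emit:
send_rows(targets=[[[0,0,0],[0,0,0]],[[0,0,0],[0,0,0]],[[0,0,0],[0,0,0]],[[0,0,0],[0,0,0]],[[0,0,-0.05],[0,0,0]],[[0,0,-0.2],[0,0,0]],[[0,0,-0.4],[0,0,0]],[[0,0,-0.65],[0,0,0]],[[0,0,-0.65],[0,0,0]]], fingers=0, newtons=30)

```text
clock: 51.32
tool_pos: [0.4162, 0.4155, 0.2169]
eef_rot: [0.049, 0.999, 0.003, 0.002]
contact_force: [-0.1, -0.4, -2.1]
opening: 0.657
finger_force: 29.6
```

```bash
python3 st.py; python3 - <<'E'
from h import *
w=wrist();print(edges(w,320,185,280,12))
for v,z in[(248.7,-.0473),(210.7,.0127)]: print(v,atz(w,320,v,z)[0])
E
```

```text
[0.41622409 0.41554526 0.21690181] [-0.1 -0.4 -2.1] [0.08 0.   0.01] 0.6567750279648232 [-0.56  0.68 -0.52  1.68  0.41  0.89  0.22]
yaw 174.39524745372884 ring [0.3118 0.4255 0.2255]
[(194, 194, 163), (195, 194, 162), (208, 161, 135), (209, 156, 135), (245, 129, 172), (246, 130, 189), (247, 172, 188), (251, 188, 151), (252, 189, 150), (255, 151, 168), (256, 152, 190), (257, 168, 190), (263, 190, 153), (265, 153, 190), (270, 190, 205), (271, 187, 222), (272, 205, 222)]
248.7 0.04065321715116874
210.7 0.03848232842062739
```

```bash
python3 - <<'E'
from h import *
print(place(.232,-.0007,.0325,.0021,-.0165))
E
```

```text
tin [0.6428 0.2017 0.1173]
([-0.8274, -0.635, 0.3835], [0.0015, 0.0008, 0.0234])
```

Emit:
send_rows(targets=[[[-0.15,-0.12,0],[0,0,0.012]],[[-0.3,-0.23,0],[0.001,0.001,0.023]],[[-0.45,-0.35,0],[0.001,0.001,0.023]],[[-0.6,-0.46,0],[0.001,0.001,0.023]],[[-0.75,-0.58,0.08],[0.001,0.001,0.023]],[[-0.827,-0.635,0.18],[0.001,0.001,0.023]],[[-0.827,-0.635,0.25],[0.001,0.001,0.023]],[[-0.827,-0.635,0.25],[0.001,0.001,0.023]],[[-0.827,-0.635,0.25],[0.001,0.001,0.023]]])

```text
clock: 52.5
tool_pos: [0.6428, 0.2003, 0.1368]
eef_rot: [0.084, 0.996, -0.002, -0.003]
contact_force: [-0.3, -0.2, -2.1]
opening: 0.651
finger_force: 29.6
```

```bash
python3 st.py; python3 - <<'E'
from h import *
w=wrist();print(edges(w,320,185,280,12));
for u in(200,420): print(edges(w,u,170,215,12))
print(place(.232,-.0007,.0325,.0021,-.0165))
E
```

```text
[0.64283477 0.20029646 0.13675743] [-0.3 -0.2 -2.1] [0.02 0.01 0.01] 0.6512205804594831 [-0.13  0.88 -0.49  1.46  0.47  0.92  0.65]
yaw 170.32767990629796 ring [0.5394 0.2177 0.1463]
[(188, 116, 128), (189, 114, 166), (190, 128, 175), (199, 171, 150), (200, 171, 159), (201, 150, 177), (202, 159, 175), (204, 175, 145), (205, 172, 136), (208, 138, 100), (209, 128, 99), (245, 99, 140), (246, 101, 147), (251, 146, 112), (252, 140, 112), (255, 113, 139), (256, 114, 149), (262, 147, 130), (263, 148, 115), (264, 130, 148), (265, 115, 148), (270, 148, 173), (271, 142, 179)]
[(175, 174, 154), (176, 173, 114), (177, 154, 115), (183, 113, 137), (184, 117, 167), (185, 137, 173), (193, 166, 151), (194, 166, 149), (195, 151, 172), (196, 149, 171)]
[(179, 230, 170), (180, 229, 173), (184, 175, 133), (185, 172, 116), (186, 133, 116), (193, 118, 206), (194, 120, 205), (195, 206, 175), (196, 205, 174), (204, 171, 146), (206, 146, 175)]
tin [0.6428 0.2017 0.1173]
([-0.0048, 0.0044, 0.1222], [-0.001, -0.0011, 0.0008])
```

Emit:
send_rows(targets=[[[-0.005,0.003,0.03],[-0.001,-0.001,0.001]],[[-0.005,0.003,0.06],[-0.001,-0.001,0.001]],[[-0.005,0.003,0.08],[-0.001,-0.001,0.001]],[[-0.005,0.003,0.095],[-0.001,-0.001,0.001]],[[-0.005,0.003,0.095],[-0.001,-0.001,0.001]]])

```text
clock: 53.18
tool_pos: [0.6447, 0.1998, 0.1078]
eef_rot: [0.087, 0.996, -0.001, -0.001]
contact_force: [-0.3, -0.4, -2.8]
opening: 0.66
finger_force: 29.6
```

Emit:
send_rows(targets=[[[0,0,0.01],[0,0,0]],[[0,0,0.02],[0,0,0]],[[0,0,0.028],[0,0,0]],[[0,0,0.028],[0,0,0]]])

```text
clock: 53.68
tool_pos: [0.6448, 0.1999, 0.0997]
eef_rot: [0.087, 0.996, -0.0, -0.001]
contact_force: [-0.1, -0.5, -2.1]
opening: 0.659
finger_force: 29.6
```

```bash
python3 st.py
```

```text
[0.6448235  0.19987793 0.09967501] [-0.1 -0.5 -2.1] [-0.    0.01 -0.02] 0.6590901084502382 [-0.14  0.93 -0.46  1.48  0.5   0.85  0.62]
yaw 170.06485149184894 ring [0.5415 0.2178 0.1088]
```

Emit:
send_rows(targets=[[[0,0,0.006],[0,0,0]],[[0,0,0.006],[0,0,0]]])

```text
clock: 53.92
tool_pos: [0.6452, 0.2001, 0.0988]
eef_rot: [0.087, 0.996, -0.0, -0.0]
contact_force: [-1.1, -0.8, 3.4]
opening: 0.657
finger_force: 29.9
```

Emit:
send_rows(targets=[[[0,0,0],[0,0,0]],[[0,0,0],[0,0,0]],[[0,0,0],[0,0,0]],[[0,0,0],[0,0,0]],[[0,0,-0.04],[0,0,0]],[[0,0,-0.1],[0,0,0]],[[0,0,-0.2],[0,0,0]],[[0,0,-0.35],[0,0,0]],[[0,0,-0.5],[0,0,0]],[[0,0,-0.5],[0,0,0]]], fingers=0.84)

```text
clock: 55.18
tool_pos: [0.6475, 0.202, 0.2542]
eef_rot: [0.087, 0.996, 0.002, 0.004]
contact_force: [0.9, -0.5, 0.3]
opening: 0.838
finger_force: 0.0
```

```bash
python3 st.py; python3 - <<'E'
from h import *
d=wrist();tinmask(d)
tins();print(goalt([.4978,.3135,.031],3.045))
E
```

```text
[0.64745088 0.20195523 0.2541874 ] [ 0.9 -0.5  0.3] [-0.02 -0.01 -0.01] 0.8380388855121073 [-0.11  0.76 -0.53  1.34  0.4   1.13  0.71]
yaw 170.04876579531998 ring [0.544  0.2198 0.2624]
-0.03 [-2, 30, 12, 9, 13, 20, 13, 31, 27, 19, 20, 30, 17, 11, 9, 8, 10, 7, 9, 9, 9, 9, 9, 10, 9, 8, 8, 9, 16]
-0.015 [1, 31, 13, 9, 12, 21, 30, 28, 30, 20, 21, 30, 30, 25, 17, 16, 17, 16, 17, 16, 16, 15, 16, 16, 16, 16, 16, 16, 16]
0 [-3, 30, 13, 9, 12, 30, 29, 29, 30, 21, 20, 31, 29, 20, 16, 17, 15, 17, 17, 16, 17, 5, 3, 4, 3, 3, 15, 15, 1]
0.015 [0, 30, 13, 21, 26, 30, 31, 28, 30, 22, 21, 31, 29, 21, 14, 13, 12, 13, 13, 16, 15, 15, 15, 15, 14, 15, 14, 16, 15]
0.03 [5, 18, 14, 14, 14, 14, 29, 25, 14, 13, 12, 12, 13, 21, 13, 13, 12, 16, 16, 16, 16, 14, 16, 15, 16, 0, 14, 16, 15]
LA area 1 [0.3708 0.3736 0.034 ] [1 1]
LB area 1 [0.3708 0.3736 0.034 ] [1 1]
S area 698 [0.4983 0.314  0.027 ] [24 39]
([0.5497, 0.2875, 0.7907], [-0.0, 0.0003, -0.0244])
```

Emit:
send_rows(targets=[[[0.2,0.1,0],[0,0,-0.024]],[[0.38,0.2,0.05],[0,0,-0.024]],[[0.55,0.287,0.15],[0,0,-0.024]],[[0.55,0.287,0.3],[0,0,-0.024]],[[0.55,0.287,0.38],[0,0,-0.024]],[[0.55,0.287,0.5],[0,0,-0.024]],[[0.55,0.287,0.65],[0,0,-0.024]],[[0.55,0.287,0.75],[0,0,-0.024]],[[0.55,0.287,0.79],[0,0,-0.024]],[[0.55,0.287,0.79],[0,0,-0.024]]], fingers=0.84)

```text
clock: 56.52
tool_pos: [0.4966, 0.3128, 0.0105]
eef_rot: [0.049, 0.999, -0.001, -0.001]
contact_force: [-0.4, -0.5, 0.4]
opening: 0.842
finger_force: 0.0
```

Emit:
send_rows(targets=[[[0,0,0],[0,0,0]],[[0,0,0],[0,0,0]],[[0,0,0],[0,0,0]],[[0,0,0],[0,0,0]],[[0,0,0],[0,0,0]],[[0,0,-0.05],[0,0,0]],[[0,0,-0.2],[0,0,0]],[[0,0,-0.4],[0,0,0]],[[0,0,-0.65],[0,0,0]],[[0,0,-0.65],[0,0,0]]], fingers=0, newtons=30)

```text
clock: 57.78
tool_pos: [0.4988, 0.315, 0.211]
eef_rot: [0.049, 0.999, 0.002, 0.002]
contact_force: [0.0, 0.5, -1.1]
opening: 0.489
finger_force: 29.2
```

```bash
python3 st.py; python3 - <<'E'
from h import *
w=wrist();print(edges(w,320,175,290,12))
for tx in(-.002,0,.002,.004): print(tx,[np.round(proj(w,tool()[0]+tool()[1].apply([tx+.038,0,z]))[1],1) for z in(-.015-.023,-.015+.023)])
E
```

```text
[0.49878529 0.31502175 0.21096799] [ 0.   0.5 -1.1] [ 0.02  0.05 -0.05] 0.48942471937109794 [-0.33  0.69 -0.54  1.68  0.44  0.89  0.42]
yaw 174.37833806094042 ring [0.3943 0.3251 0.2195]
[(196, 145, 122), (197, 144, 117), (213, 117, 99), (214, 116, 100), (240, 100, 123), (241, 100, 148), (242, 123, 147), (246, 147, 110), (247, 146, 109), (250, 110, 145), (251, 114, 150), (257, 150, 100), (258, 147, 134), (259, 100, 148), (260, 134, 148), (263, 148, 132), (264, 147, 162), (265, 132, 181), (266, 162, 181)]
-0.002 [np.float64(251.4), np.float64(217.6)]
0 [np.float64(246.0), np.float64(213.4)]
0.002 [np.float64(240.5), np.float64(209.1)]
0.004 [np.float64(234.9), np.float64(204.8)]
```

```bash
python3 - <<'E'
from h import *
print(atz(dict(np.load("last.npz")),320,213.5,.0065)[0]-.038,atz(dict(np.load("last.npz")),320,241.2,-.0395)[0]-.038)
print(place(.235,-.0007,.026,.0008,-.0165))
E
```

```text
0.0006995250018141108 0.002620950318406104
tin [0.6435 0.2058 0.1114]
([-0.5174, -0.3142, 0.385], [0.001, 0.0012, 0.0233])
```

Emit:
send_rows(targets=[[[-0.15,-0.09,0],[0,0,0.012]],[[-0.3,-0.18,0],[0.001,0.001,0.023]],[[-0.43,-0.26,0.02],[0.001,0.001,0.023]],[[-0.518,-0.314,0.1],[0.001,0.001,0.023]],[[-0.518,-0.314,0.18],[0.001,0.001,0.023]],[[-0.518,-0.314,0.24],[0.001,0.001,0.023]],[[-0.518,-0.314,0.24],[0.001,0.001,0.023]],[[-0.518,-0.314,0.24],[0.001,0.001,0.023]]])

```text
clock: 58.82
tool_pos: [0.6427, 0.2051, 0.1346]
eef_rot: [0.085, 0.996, -0.002, -0.002]
contact_force: [0.0, 0.9, -1.2]
opening: 0.489
finger_force: 29.2
```

```bash
python3 st.py; python3 - <<'E'
from h import *
w=wrist();print(edges(w,320,185,280,12));
print(place(.235,-.0007,.026,.0012,-.0165))
E
```

```text
[0.64269354 0.2051471  0.13464497] [ 0.   0.9 -1.2] [ 0.06 -0.02 -0.04] 0.48912430271862745 [-0.13  0.89 -0.49  1.46  0.48  0.92  0.63]
yaw 170.30418497856016 ring [0.5393 0.2226 0.144 ]
[(192, 118, 165), (193, 123, 172), (202, 170, 151), (203, 170, 150), (204, 151, 174), (206, 174, 138), (213, 136, 98), (214, 137, 98), (240, 100, 134), (241, 99, 147), (242, 134, 147), (245, 147, 132), (246, 146, 102), (247, 132, 100), (249, 100, 116), (250, 101, 149), (251, 116, 150), (257, 149, 108), (259, 108, 147), (264, 146, 176), (265, 135, 180)]
tin [0.6435 0.2058 0.1114]
([-0.0053, 0.0026, 0.134], [-0.0009, -0.0008, 0.0007])
```

Emit:
send_rows(targets=[[[-0.005,0.002,0.03],[-0.001,-0.001,0.001]],[[-0.005,0.002,0.06],[-0.001,-0.001,0.001]],[[-0.005,0.002,0.085],[-0.001,-0.001,0.001]],[[-0.005,0.002,0.1],[-0.001,-0.001,0.001]],[[-0.005,0.002,0.1],[-0.001,-0.001,0.001]]])

```text
clock: 59.5
tool_pos: [0.644, 0.2044, 0.1036]
eef_rot: [0.087, 0.996, -0.001, -0.001]
contact_force: [0.6, 0.2, -1.1]
opening: 0.486
finger_force: 29.2
```

Emit:
send_rows(targets=[[[0,0,0.01],[0,0,0]],[[0,0,0.02],[0,0,0]],[[0,0,0.034],[0,0,0]],[[0,0,0.034],[0,0,0]]])

```text
clock: 60.0
tool_pos: [0.644, 0.2044, 0.0935]
eef_rot: [0.087, 0.996, -0.001, -0.001]
contact_force: [-0.2, 0.2, -1.7]
opening: 0.486
finger_force: 29.2
```

```bash
python3 st.py
```

```text
[0.64397967 0.20438067 0.09349261] [-0.2  0.2 -1.7] [ 0.03  0.06 -0.  ] 0.48599211236933654 [-0.14  0.94 -0.47  1.49  0.51  0.84  0.61]
yaw 170.06826716713044 ring [0.5406 0.2223 0.1026]
```

Emit:
send_rows(targets=[[[0,0,0.004],[0,0,0]],[[0,0,0.004],[0,0,0]]])

```text
clock: 60.25
tool_pos: [0.6443, 0.2046, 0.0932]
eef_rot: [0.087, 0.996, -0.0, -0.0]
contact_force: [-1.1, 0.0, 1.8]
opening: 0.489
finger_force: 29.6
```

Emit:
send_rows(targets=[[[0,0,0],[0,0,0]],[[0,0,0],[0,0,0]],[[0,0,0],[0,0,0]],[[0,0,0],[0,0,0]],[[0,0,-0.04],[0,0,0]],[[0,0,-0.1],[0,0,0]],[[0,0,-0.2],[0,0,0]],[[0,0,-0.35],[0,0,0]],[[0,0,-0.5],[0,0,0]],[[0,0,-0.5],[0,0,0]]], fingers=0.7)

```text
clock: 61.5
tool_pos: [0.6467, 0.2065, 0.2488]
eef_rot: [0.087, 0.996, 0.002, 0.004]
contact_force: [-0.5, -0.0, -0.9]
opening: 0.701
finger_force: 0.0
```

```bash
python3 st.py; python3 - <<'E'
from h import *
d=wrist();tinmask(d,h=.04)
t=snapshot("top");u,v=map(int,proj(t,[.578,-.25,.016]));g=cv2.cvtColor(t["img"],cv2.COLOR_BGR2GRAY)
m=(g[v-50:v+60,u-60:u+60]>130).astype(np.uint8)
c,l,s,ce=cv2.connectedComponentsWithStats(m)
for i in range(1,c):
    if s[i,4]>60: print("blob",s[i],ray(t,ce[i][0]+u-60,ce[i][1]+v-50,.01).round(3))
E
```

```text
[0.64668799 0.20648254 0.24878303] [-0.5 -0.  -0.9] [ 0.  0. -0.] 0.7009361867249502 [-0.11  0.77 -0.54  1.35  0.41  1.12  0.69]
yaw 170.04180249579687 ring [0.5433 0.2244 0.257 ]
-0.03 [29, 13, 10, 13, 19, 31, 15, 30, 25, 26, 30, 30, 28, 30, 20, 23, 15, 11, 8, 7, 9, 8, 10, 8, 9, 7, 8, 8, 16]
-0.015 [31, 12, 9, 11, 20, 30, 28, 30, 25, 27, 31, 30, 28, 29, 27, 24, 30, 27, 15, 17, 17, 16, 17, 16, 16, 16, 16, 17, 15]
0 [29, 13, 9, 13, 30, 30, 28, 30, 24, 25, 30, 29, 28, 24, 26, 26, 25, 22, 14, 17, 17, 5, 6, 6, 6, 6, 15, 15, 5]
0.015 [26, 13, 24, 27, 30, 30, 28, 30, 23, 27, 28, 31, 28, 23, 25, 25, 26, 22, 12, 16, 15, 15, 16, 14, 15, 16, 15, 16, 15]
0.03 [9, 14, 14, 13, 12, 12, 26, 13, 10, 14, 14, 14, 14, 11, 9, 12, 16, 24, 15, 15, 15, 16, 15, 15, 15, 2, 15, 16, 15]
```

Third tin is queued. Now I check the wrench over a wider area.

```bash
python3 - <<'E'
from h import *
t=snapshot("top");g=cv2.cvtColor(t["img"],cv2.COLOR_BGR2GRAY)
for th in(110,150):
    c,l,s,ce=cv2.connectedComponentsWithStats((g>th).astype(np.uint8))
    for i in range(1,c):
        if 60<s[i,4]<8000 and ce[i][0]>380 and ce[i][1]>180: print(th,s[i],ray(t,*ce[i],.01).round(3))
print(np.round(proj(t,[.578,-.25,.016])),g[200:265:4,480:560:4].tolist())
E
```

```text
110 [531 176  45  12  61] [ 0.69 -0.33  0.01]
110 [395 366  15  24 286] [ 0.289 -0.002  0.01 ]
150 [ 366  333  125  147 5692] [ 0.22  -0.075  0.01 ]
150 [454 387  27  43  98] [ 0.225 -0.13   0.01 ]
[519. 234.] [[120, 119, 119, 118, 117, 114, 111, 109, 110, 109, 104, 94, 72, 69, 67, 71, 62, 68, 75, 69], [121, 120, 121, 120, 118, 118, 116, 115, 113, 114, 112, 106, 101, 74, 63, 63, 65, 73, 74, 78], [122, 121, 122, 120, 121, 119, 120, 120, 119, 119, 119, 116, 111, 104, 88, 70, 72, 61, 77, 62], [120, 121, 121, 121, 120, 121, 120, 120, 119, 119, 118, 119, 117, 115, 107, 96, 64, 65, 70, 68], [121, 120, 121, 121, 121, 120, 120, 120, 120, 119, 119, 120, 119, 118, 116, 110, 101, 65, 66, 62], [122, 121, 121, 121, 120, 121, 121, 120, 121, 120, 120, 118, 119, 118, 118, 115, 113, 103, 69, 70], [121, 121, 122, 120, 121, 120, 121, 121, 120, 120, 120, 119, 119, 119, 117, 117, 116, 113, 103, 66], [121, 121, 121, 122, 121, 122, 120, 120, 120, 121, 121, 120, 120, 118, 119, 119, 116, 116, 114, 103], [121, 121, 120, 121, 121, 121, 122, 122, 120, 121, 121, 120, 120, 119, 119, 120, 119, 117, 115, 115], [122, 121, 122, 121, 121, 122, 121, 121, 121, 122, 120, 119, 120, 120, 120, 119, 119, 119, 118, 117], [122, 122, 120, 121, 121, 121, 122, 120, 120, 121, 120, 120, 121, 119, 120, 120, 120, 120, 119, 117], [121, 122, 121, 122, 121, 120, 121, 121, 121, 121, 120, 120, 119, 120, 120, 120, 120, 119, 119, 118], [122, 121, 121, 121, 121, 120, 121, 121, 120, 121, 120, 120, 120, 120, 119, 120, 120, 120, 119, 118], [121, 122, 121, 121, 121, 122, 121, 119, 121, 120, 121, 120, 122, 120, 120, 120, 120, 120, 120, 119], [120, 122, 121, 121, 121, 121, 122, 120, 121, 121, 121, 120, 122, 121, 120, 121, 121, 120, 120, 120], [122, 122, 121, 122, 121, 121, 121, 120, 121, 120, 122, 122, 121, 121, 121, 120, 120, 120, 121, 120], [122, 123, 122, 122, 121, 121, 120, 120, 119, 121, 121, 121, 120, 121, 121, 120, 121, 120, 119, 120]]
```

Emit:
send_rows(targets=[[[0.2,0.15,-0.1],[0,0,0]],[[0.4,0.3,-0.1],[0,0,0]],[[0.55,0.45,-0.1],[0,0,0]],[[0.7,0.6,-0.1],[0,0,0]],[[0.8,0.75,-0.1],[0,0,0]],[[0.8,0.75,-0.1],[0,0,0]],[[0.8,0.75,-0.1],[0,0,0]]])

```text
clock: 62.52
tool_pos: [0.4444, 0.469, 0.2713]
eef_rot: [0.084, 0.996, -0.001, -0.002]
contact_force: [-0.4, -0.9, -0.1]
opening: 0.699
finger_force: 0.0
```

```bash
python3 - <<'E'
from h import *
t=snapshot("top");g=cv2.cvtColor(t["img"],cv2.COLOR_BGR2GRAY)
c,l,s,ce=cv2.connectedComponentsWithStats((g>140).astype(np.uint8))
for i in range(1,c):
    if 60<s[i,4]<8000 and ce[i][0]>380 and 180<ce[i][1]<340: print(s[i],ray(t,*ce[i],.01).round(3))
c,_=cv2.findContours((g>140).astype(np.uint8),cv2.RETR_CCOMP,cv2.CHAIN_APPROX_NONE)
for k in c:
    (x,y),r=cv2.minEnclosingCircle(k)
    if 12<r<17 and x>400: print("bore",x,y,r,ray(t,x,y,.016).round(4))
# lane profile from top camera
d=t
for y in(-.03,0,.03): print(y,[d["img"][int(v),int(u)].max() for u,v in(proj(d,rampw(x,y,.045)) for x in np.arange(0,.285,.01))],[int(d["img"][int(v),int(u)][2])-int(d["img"][int(v),int(u)][0]) for u,v in(proj(d,rampw(x,y,.045)) for x in np.arange(0,.285,.01))])
E
```

```text
[505 206  58  52 806] [ 0.583 -0.282  0.01 ]
[579 269  10  10  65] [ 0.493 -0.383  0.01 ]
bore 427.0 341.5 15.692455291748047 [ 0.359  -0.0517  0.016 ]
bore 523.5 224.0 15.207006454467773 [ 0.5986 -0.2614  0.016 ]
-0.03 [np.uint8(240), np.uint8(239), np.uint8(241), np.uint8(240), np.uint8(241), np.uint8(236), np.uint8(161), np.uint8(234), np.uint8(240), np.uint8(240), np.uint8(240), np.uint8(239), np.uint8(187), np.uint8(227), np.uint8(239), np.uint8(239), np.uint8(211), np.uint8(182), np.uint8(178), np.uint8(178), np.uint8(181), np.uint8(236), np.uint8(203), np.uint8(187), np.uint8(202), np.uint8(236), np.uint8(236), np.uint8(234), np.uint8(241)] [7, 39, 11, 8, 12, 35, 25, 46, 16, 8, 8, 25, 40, 39, 9, 8, 31, 17, 21, 21, 22, 5, 20, 22, 19, 4, 5, 6, 3]
0 [np.uint8(240), np.uint8(237), np.uint8(240), np.uint8(240), np.uint8(240), np.uint8(239), np.uint8(194), np.uint8(237), np.uint8(240), np.uint8(240), np.uint8(240), np.uint8(239), np.uint8(191), np.uint8(232), np.uint8(240), np.uint8(240), np.uint8(239), np.uint8(226), np.uint8(240), np.uint8(240), np.uint8(240), np.uint8(240), np.uint8(240), np.uint8(240), np.uint8(240), np.uint8(240), np.uint8(240), np.uint8(240), np.uint8(240)] [6, 41, 11, 9, 13, 29, 47, 41, 14, 6, 7, 28, 46, 46, 12, 5, 23, 4, 2, 1, 1, 0, 0, 1, 2, 1, 1, 2, 1]
0.03 [np.uint8(237), np.uint8(197), np.uint8(217), np.uint8(221), np.uint8(222), np.uint8(205), np.uint8(171), np.uint8(179), np.uint8(204), np.uint8(219), np.uint8(228), np.uint8(213), np.uint8(157), np.uint8(194), np.uint8(225), np.uint8(237), np.uint8(233), np.uint8(242), np.uint8(240), np.uint8(240), np.uint8(240), np.uint8(240), np.uint8(240), np.uint8(240), np.uint8(240), np.uint8(240), np.uint8(240), np.uint8(240), np.uint8(240)] [5, 33, 25, 22, 22, 27, 32, 20, 25, 23, 20, 25, 23, 42, 17, 13, 29, 0, 1, 0, -1, -2, -1, -2, -1, 0, -2, -1, 0]
```

Top view: the tins sit at x≈0.03, 0.09 and 0.15, across the lane. The wrench lies flat about 0.17 m from the head, and the gripper is clear.

```bash
python3 -c "
from plant import *
print(finish_job())"
```

```text
the job is handed in; nothing more can be done
None
```

I handed in the job at about 63 s of the 208 s allowed: the side wall is home, the wrench lies flat about 0.17 m from the head, and all three tins (two large, then one small) are queued at the stop; the hand-in returned no verdict, and I did not measure the mug, jar and lemon again at the end.

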